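# Clear the game-card dock and reset it

## Robot

A 6-joint arm with a two-finger parallel gripper is mounted at the origin on the work surface. World frame = base frame: x ahead of the robot, y to its left, z up, the work surface at z = 0. Lengths are in mm, angles in degrees, forces in N, time in s.
With the tool pointing down it reaches from about 350 to 850 mm from the base axis. Payload 8.1 kg.
Tool frame: the origin (TCP) lies midway between the tips of the shut fingers; the grasp point (between the pads) lies 19 mm behind it; z points along the fingers, y is the line along which they close (so a half turn about z gives the same grasp; the last joint's range is limited). The gripper opens to 85 mm and grips with 20 to 120 N. Pads are 22 mm wide; open, the fingers measure 114 mm over their backs; the gripper's body (76 mm by 85 mm) begins 54 mm behind the grasp point. The pads swing forward as they close: fully open they stand 13 mm farther back than shut.
Start: joints at [68.675, 7.471, 85.268, -0, 87.261, -4.893], TCP at [169.709, 575.503, 210.392] pointing down, gripper open.
Joint ranges: [-169.43, 169.43], [-51.17, 129.36], [1.28, 143.12], [-76.62, 256.62], [0, 156.53], [-152.29, 152.29]. Speed limits (degrees/s): [136.94, 136.94, 159.86, 180, 180, 180].

## Interface

Orientations are given as a 3x3 rotation matrix whose columns are the frame's x, y, z axes.
In Python, from cell import bot, cams gives the robot as it stands. The module is installed in compiled form; this text tells all that it offers.
- The arm moves only by the tool play_rows, never from a script. Its arguments are lists of equal length, an entry for each row: "slide": the shift along the tool's x, y, z in units of 0.03 m (1.0 is 0.03 m), a list of three; "turn": the turn about the tool's z in units of 0.1 rad (1.0 is 0.1 rad); "gripper": the gripper's target within -1 to 1 (shut at 1, half-way at 0, fully open at -1). A call has 1 to 20 rows; each row shifts and turns the commanded pose from where the row before left it, along the tool's axes as they then stand; what a row does not reach is not made up. A row lasts 1/12 s, in which the tool goes at most 41.7 mm and 7.16 degrees, less where a joint would pass 70% of its speed; a pose out of reach is approached as far as the arm can. A call with a number of a shift or a turn outside -1 to 1 is refused whole. A call with a gripper value outside its range is refused whole. The fingers move at their own pace and stop on an object; the grip force is fixed at half the most. Time passes only in rows, so rows that do not move let the fingers close. It gives the time, the measured TCP pose, the force, the opening and the grip force at its end, in the units of the state.
- bot.observe(): the state, without advancing time (a new reading comes with each control period).
- cams.grab_frame(name): name is "scene" or "top" or "wrist"; returns a dict with "color" (480x640x3 uint8, blue, green, red), "camera_matrix" (3x3 intrinsics, pixels), "cam_to_world" (4x4, takes a point from camera to world coordinates). Camera axes: x right, y down, z forward; pixel columns grow to the right and rows downward; lengths in mm; the calibration is good to about 2 mm. A picture is of the moment at which its call begins. There is no depth.
- bot.sign_off(): hands the job in; it is judged then, once.
The state is a dict: "time": time; "joint_pos": joint angles; "dq": joint speeds; "tau": joint torques, N m; "tcp_pos": TCP position; "ee_rot": TCP orientation; "contact_force": force on the tool from outside, world axes, zero at the start; "torque": the same for the moment, N m; "width": finger opening in mm; "gripper_force": force on a finger pad.
Only numpy, scipy, OpenCV 4.12 (cv2) and the standard library are available. Lean on these libraries where they do the work, as an engineer would, in place of code of your own. Each camera call takes 0.05 s, during which the arm holds its last target. There are 200 camera calls.

## Task

Clear and reset the game-card dock: swing its wire hasp up and back off the two catch posts, slide every game card up out of its slot, and file each one standing upright, fully down, in a free slot of the wooden caddy. Then pick up the stylus, push the small recessed reset button in the dock's front fully in with the stylus tip and hold it in for a bit more than one second. Finish by laying the stylus flat on the cork pad, with the hasp swung back down onto its catch posts, and leave the other things on the desk where they are.

Things in the scene. Friction and masses are not known exactly. Their poses are not given: they have to be found in the camera images.
- dock: fixed aluminium card dock with black front bezel; origin at the centre of its underside, x from its front to its back, y along its slots, z up. Block x -52 to +45, y +-113, 45 mm high. Two steel catch posts (12 x 10 mm, tops at height 99) at x = 0, y = +-106; two hinge towers (12 x 12 mm, 110 high) at x = +51.5, y = +-106
- dock_slots (a point): middle of the dock's row of slots, level with the block's top, 45 mm over its origin. Four slots open upward at dock y = -70, -30, +30, +70 mm, each 64 (x) x 11 (y) mm and 30 deep (floor 15 mm above the desk); a seated card's top is 95 mm above the desk
- hasp (a joint): angle (rad) of the wire hasp, a rectangular steel loop hinged on the two towers. 0 = closed: loop level, cross bar resting on the catch posts above the card tops; grows as the bar swings up and back, 1.57 = straight up, stop at 2.1. Open: above 1.6; closed: below 0.12. The stiff hinge stays where it is left; about 1 N at the bar moves it
- hasp_hinge (a point): middle of the hasp's hinge axis, 55 mm behind the dock's origin (its +x) and 103 mm above the desk; the axis runs along the dock's y
- hasp_grip (a point): centre of the round black rubber sleeve (diameter 12, 36 long, along the dock's y) at the middle of the hasp's cross bar; moves on an arc of radius 55 mm about hasp_hinge and turns within a pinch that closes along the dock's x. Closed, it is 103 mm above the desk over the dock's origin, in the 52 mm gap between the two middle cards
- reset (a joint): travel (m) of the recessed reset button: 0 = out, 0.005 = fully in; it moves horizontally along the dock's +x, away from the front face, and springs back. 0.8 N starts it, 4.8 N takes it fully in; counted as pressed above 0.0035
- button_mouth (a point): centre of the square 16 x 16 mm recess in the dock's front face, in the plane of that face (which looks along the dock's -x, to the robot): at dock x = -52, y = 0 mm, 30 mm above the desk. A small pale bar on the bezel's top edge stands right above it
- button_face (a point): centre of the face of the round grey button (diameter 13 mm), 6 mm inside the recess when out; moves with the button
- card1: loose black plastic game card with pale labels on its faces, a plate 60 (its x) x 8 (its y, thickness) x 80 (its z, height) mm, about 45 g; origin at the centre of its underside. Starts upright in one of the dock's four slots, upper 50 mm showing. Two to four of the cards are there in a run; a missing one reads None from the start
- card2: loose black plastic game card with pale labels on its faces, a plate 60 (its x) x 8 (its y, thickness) x 80 (its z, height) mm, about 45 g; origin at the centre of its underside. Starts upright in one of the dock's four slots, upper 50 mm showing. Two to four of the cards are there in a run; a missing one reads None from the start
- card3: loose black plastic game card with pale labels on its faces, a plate 60 (its x) x 8 (its y, thickness) x 80 (its z, height) mm, about 45 g; origin at the centre of its underside. Starts upright in one of the dock's four slots, upper 50 mm showing. Two to four of the cards are there in a run; a missing one reads None from the start
- card4: loose black plastic game card with pale labels on its faces, a plate 60 (its x) x 8 (its y, thickness) x 80 (its z, height) mm, about 45 g; origin at the centre of its underside. Starts upright in one of the dock's four slots, upper 50 mm showing. Two to four of the cards are there in a run; a missing one reads None from the start
- caddy: fixed wooden caddy, block 90 (x) x 200 (y) x 40 high mm, origin at the centre of its underside. Four empty slots open upward at x = 0, y = -69, -23, +23, +69 mm, each 68 (x) x 14 (y) mm, 30 deep (floor 10 mm above the desk). A card stands in a slot with its width along the caddy's x, either way round; it may lean a little
- stylus: loose stylus lying flat on the desk: square aluminium handle 14 x 14 mm from x = -65 to +30 mm with a black grip band, then a thin steel tip (diameter 6) to x = +68 mm; about 45 g, balanced near x = -10. Origin on its underside, on its long axis; x points to the tip, the axis is 7 mm above the underside
- stylus_tip (a point): end of the stylus's steel tip, on its axis
- pad: fixed flat cork pad, 100 (x) x 160 (y) x 4 high mm, origin at the centre of its underside
- mouse: bystander, not to be disturbed: matte black mouse, 110 x 58 x 36 mm
- jar: bystander, not to be disturbed: glass jar with its lid shut, diameter 52, height 65 mm
- puller: bystander, not to be disturbed: silicone keycap puller lying flat, 83 x 21 x 10 mm
- case1: bystander, not to be disturbed: lower of two stacked plastic game cases, 135 x 170 x 14 mm
- case2: bystander, not to be disturbed: upper of the two game cases
- mug: bystander, not to be disturbed: white mug, diameter 80, height 95 mm
- controller: bystander, not to be disturbed: white game controller, 95 x 148 x 48 mm
Not all that is in view belongs to the job. What is shaped like the card2 but blue is not meant.

How it is judged (in metres and radians):
On the way, in this order (a step that is already met when the one before it is completed fails the run):
1. the hasp is swung up and back off its catch posts (beyond 1.6 rad) (value of joint hasp above 1.6 rad), for 0.2 s.
2. every card stands fully down in a slot of the caddy (x of card1 in the frame of caddy between -0.03 and 0.03 m and y of card1 in the frame of caddy between -0.09 and 0.09 m and z of card1 in the frame of caddy between 0 and 0.018 m and angle between each of card1, card2, card3, card4's own z axis and vertical below 0.35 rad and x of card2 in the frame of caddy between -0.03 and 0.03 m and y of card2 in the frame of caddy between -0.09 and 0.09 m and z of card2 in the frame of caddy between 0 and 0.018 m and x of card3 in the frame of caddy between -0.03 and 0.03 m and y of card3 in the frame of caddy between -0.09 and 0.09 m and z of card3 in the frame of caddy between 0 and 0.018 m and x of card4 in the frame of caddy between -0.03 and 0.03 m and y of card4 in the frame of caddy between -0.09 and 0.09 m and z of card4 in the frame of caddy between 0 and 0.018 m), for 0.3 s.
3. the reset button is held in (at least 3.5 of 5 mm) by the stylus tip for one second (value of joint reset above 0.0035 m and distance between stylus_tip and button_face below 0.009 m), for 1 s.
At the end, for the whole second after the job is handed in: Every card that is there stands in a caddy slot, its underside less than 18 mm above the desk level of the caddy (slot floor 10 mm) and tilted less than 0.35 rad; the stylus lies flat with its origin over the cork pad; the hasp is below 0.12 rad; the button is out; cards and stylus are at rest (all of step 2 and linear speed of each of card1, card2, card3, card4, stylus below 0.03 m/s and x of stylus in the frame of pad between -0.05 and 0.05 m and y of stylus in the frame of pad between -0.08 and 0.08 m and height (world z) of stylus below 0.03 m and angle between stylus's own x axis and vertical between 1.45 and 1.69 rad and value of joint hasp below 0.12 rad and value of joint reset below 0.001 m); the robot touches nothing.
It fails at once if a bystander (mouse, jar, puller, game cases, mug or controller) is moved more than 30 mm (distance of any of mouse, jar, puller, case1, case2, mug, controller from where it was at the start of the episode above 0.03 m).
Of card1, card2, card3, card4 only 2 to 4 are there at a start; the rules pass over those that are not, and their reading is None.
At some moment in a run one of stylus may be knocked a few centimetres aside while the robot is not near it.
It also fails if it takes over 210 s, if anything falls off the work surface, if the arm or the gripper's body presses on something with over 40 N, if the wrist force passes 120 N, or if a joint passes its speed limit or range.

## Working session

There is one attempt and no reset: what is moved stays moved. The work goes in short steps, Python scripts to look and compute and a tool call to move; the robot and the scene stay as the last step left them, time stands still between calls to the robot, and variables do not carry over. Pictures are saved under pics/ and viewed, at most 14 in all, crops included, and the job is handed in when it is done.

Besides the shell and the picture viewer there is one more tool, called after "Emit:" in YAML: its name, and indented under it one key for each argument. play_rows: Moves the arm, as the interface text tells. Its arguments: {"type":"object","properties":{"slide":{"type":"array","items":{"type":"array","items":{"type":"number","minimum":-1,"maximum":1}}},"turn":{"type":"array","items":{"type":"number","minimum":-1,"maximum":1}},"gripper":{"type":"array","items":{"type":"number"}}},"required":["slide","turn","gripper"]}

```bash
mkdir -p pics; cat > h.py <<'E'
import numpy as np, cv2
from cell import bot, cams
def grab(n,save=None):
    f=cams.grab_frame(n)
    if save: cv2.imwrite('pics/'+save,f['color'])
    return f
def ray(f,uv,z):
    K=np.array(f['camera_matrix']);T=np.array(f['cam_to_world'])
    d=T[:3,:3]@np.linalg.solve(K,[uv[0],uv[1],1.]);o=T[:3,3]
    return o+d*(z-o[2])/d[2]
def proj(f,p):
    K=np.array(f['camera_matrix']);T=np.array(f['cam_to_world'])
    q=K@(T[:3,:3].T@(np.array(p,float)-T[:3,3]));return q[:2]/q[2]
E
python3 - <<'E'
from h import *
for n in ['scene','top']:
    f=grab(n,n+'0.png');print(n,np.round(f['cam_to_world'],2).tolist(),np.round(f['camera_matrix'],1).tolist())
s=bot.observe();print(s)
E
```

```text
scene [[-0.88, 0.35, -0.32, 945.92], [0.47, 0.66, -0.58, 638.87], [0.01, -0.66, -0.75, 935.61], [0.0, 0.0, 0.0, 1.0]] [[504.6, 0.0, 316.1], [0.0, 504.6, 238.9], [0.0, 0.0, 1.0]]
top [[0.01, -0.99, 0.15, 380.93], [-1.0, -0.01, 0.01, -23.01], [-0.01, -0.15, -0.99, 1652.88], [0.0, 0.0, 0.0, 1.0]] [[600.7, 0.0, 317.5], [0.0, 600.7, 234.6], [0.0, 0.0, 1.0]]
{'time': 0.1, 'joint_pos': array([ 6.86740747e+01,  7.51039943e+00,  8.53219382e+01, -6.42215965e-04,
        8.72610865e+01, -4.89319901e+00]), 'dq': array([ 0.02047332, -0.1597822 , -0.08507911,  0.03011749,  0.04815944,
       -0.03233661]), 'tau': array([ 1.39525728e-03, -5.70934618e+01, -5.01950741e+01, -9.54413917e-05,
        7.73563050e-03, -2.37126090e-05]), 'tcp_pos': array([169.52971562, 575.01459807, 209.46388706]), 'ee_rot': array([[-9.59152667e-01,  2.82888357e-01, -5.82560134e-04],
       [ 2.82888928e-01,  9.59151466e-01, -1.52297997e-03],
       [ 1.27930106e-04, -1.62557011e-03, -9.99998671e-01]]), 'contact_force': array([ 0.06909128, -0.72523025, -0.69689033]), 'torque': array([ 0.05400298, -0.04544839, -0.04141097]), 'gripper_force': 0.0, 'width': 85.36622884898493}
```

```bash
ls pics
```

```text
scene0.png
top0.png
```

View pics/scene0.png

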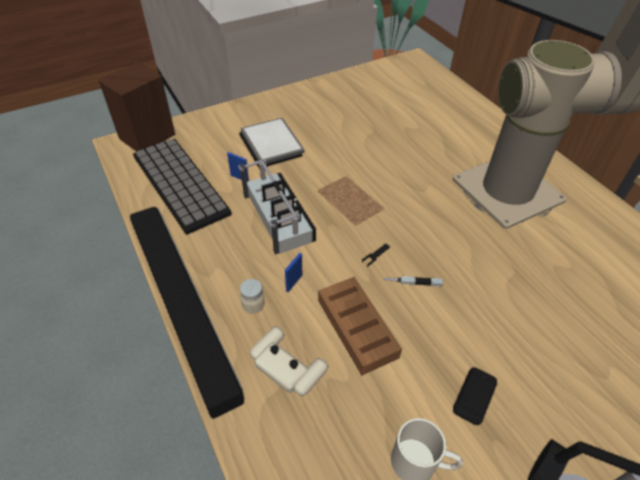

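View pics/top0.png

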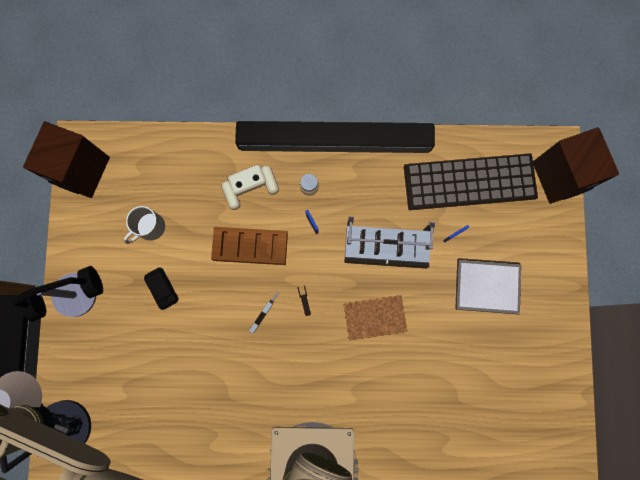

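Top view: dock (388,245), caddy (250,246), stylus (264,313), pad (376,317), puller (305,300); two blue decoy cards at (312,222) and (456,234). Enlarging the dock.

```bash
python3 - <<'E'
from h import *
a=cv2.imread('pics/top0.png')[205:275,335:445];b=cv2.imread('pics/scene0.png')[150:255,225:325]
a=cv2.resize(a,(800,509),interpolation=cv2.INTER_CUBIC)[:, :]
a=cv2.resize(a,(440,280));b=cv2.resize(b,(330,346),interpolation=cv2.INTER_CUBIC)
o=np.zeros((346,780,3),np.uint8);o[:280,:440]=a;o[:,450:]=b
cv2.imwrite('pics/c1.png',o)
t={'color':0};f=grab('top')
# dock corners etc guess
for n,uv,z in [('dock front-left top',(345,265),45),('front-right',(429,268),45),('pale bar',(388,262),45),('towerL',(348,221),110),('towerR',(433,225),110)]:
    print(n,ray(f,uv,z).round(1))
g=f['color']
hsv=cv2.cvtColor(g,cv2.COLOR_BGR2HSV)
# caddy top / pad by brown masks
m=((hsv[...,0]<18)&(hsv[...,1]>110)&(hsv[...,2]<165)).astype(np.uint8)*255
m[:200]=0;m[350:]=0;m[:,:190]=0;m[:,440:]=0
for c in cv2.findContours(cv2.morphologyEx(m,cv2.MORPH_CLOSE,np.ones((5,5))),cv2.RETR_EXTERNAL,cv2.CHAIN_APPROX_NONE)[0]:
    if cv2.contourArea(c)>300:
        bx=cv2.boxPoints(cv2.minAreaRect(c));z=4 if bx[:,1].mean()>290 else 40
        P=np.array([ray(f,p,z) for p in bx]);print(bx.round(1).tolist(),P[:,:2].round(1).tolist(),P.mean(0).round(1))
E
```

```text
dock front-left top [537.6 -80.8  45. ]
front-right [ 532.5 -305.8   45. ]
pale bar [ 547.2 -196.1   45. ]
towerL [646.3 -85.4 110. ]
towerR [ 638.6 -306.2  110. ]
[[216.60000610351562, 333.79998779296875], [224.0, 302.29998779296875], [329.8999938964844, 327.20001220703125], [322.5, 358.70001220703125]] [[349.7, 264.4], [434.9, 247.4], [371.7, -42.7], [287.6, -23.7]] [360.9 111.4   4. ]
[[342.70001220703125, 302.79998779296875], [408.20001220703125, 293.1000061035156], [413.8999938964844, 331.5], [348.3999938964844, 341.20001220703125]] [[437.9, -76.7], [466.8, -255.4], [363.4, -270.0], [335.0, -92.9]] [ 400.8 -173.7    4. ]
[[342.8999938964844, 281.29998779296875], [439.0, 279.5], [439.20001220703125, 288.1000061035156], [343.0, 289.8999938964844]] [[494.2, -75.5], [502.4, -333.0], [479.4, -333.1], [471.1, -76.1]] [ 486.8 -204.5   40. ]
[[188.8000030517578, 284.70001220703125], [196.0, 256.79998779296875], [316.70001220703125, 288.29998779296875], [309.3999938964844, 316.20001220703125]] [[479.4, 338.1], [554.9, 321.9], [474.4, -5.6], [400.2, 12.6]] [477.2 166.8  40. ]
[[188.3000030517578, 259.3999938964844], [190.39999389648438, 224.39999389648438], [288.5, 230.1999969482422], [286.5, 265.1000061035156]] [[547.7, 342.5], [643.4, 341.2], [630.9, 73.2], [535.6, 76.8]] [589.4 208.4  40. ]
```

View pics/c1.png

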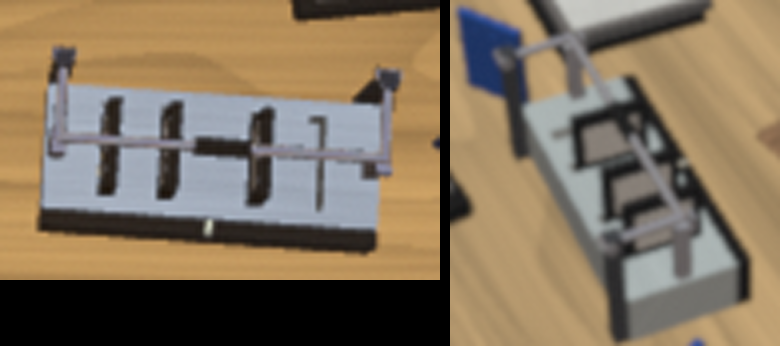

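Three cards are there: slots +70, +30 and −30; slot −70 is empty. Both blue standing cards, outside the dock, are decoys. Moving over the dock.

Emit:
play_rows:
  slide:
    - [0,0,-0.5]
    - [0,0,-0.5]
    - [0,0,-0.5]
    - [0,0,-0.5]
    - [0,0,-0.5]
    - [0,0,-0.5]
    - [0,0,0]
    - [0,0,0]
    - [0,0,0]
    - [0,0,0]
    - [0,0,0]
    - [0,0,0]
    - [0,0,0]
    - [0,0,0]
    - [-0.9,0.5,0]
    - [-0.9,0.5,0]
    - [-0.9,0.5,0]
    - [-0.9,0.5,0]
    - [-0.9,0.5,0]
    - [-0.9,0.5,0]
  turn: [1,1,1,1,1,1,1,1,1,1,1,1,1,0.2,0,0,0,0,0,0]
  gripper: [-1,-1,-1,-1,-1,-1,-1,-1,-1,-1,-1,-1,-1,-1,-1,-1,-1,-1,-1,-1]

```text
time: 1.82
tcp_pos: [254.1, 409.0, 300.1]
ee_rot: [[0.033, 0.999, -0.0], [0.999, -0.033, -0.0], [-0.0, -0.0, -1.0]]
contact_force: [0.7, -0.0, 0.0]
width: 85.4
gripper_force: 0.0
```

Emit:
play_rows:
  slide:
    - [-0.9,0.5,0]
    - [-0.9,0.5,0]
    - [-0.9,0.5,0]
    - [-0.9,0.5,0]
    - [-0.9,0.5,0]
    - [-0.9,0.5,0]
    - [-0.9,0.5,0]
    - [-0.9,0.5,0]
    - [-0.9,0.5,0]
    - [-0.9,0.5,0]
    - [-0.9,0.5,0]
    - [-0.9,0.5,0]
    - [-0.9,0.5,0]
    - [-0.9,0.5,0]
    - [-0.9,0.5,0]
    - [-0.9,0.5,0]
    - [-0.9,0.5,0]
    - [-0.9,0.5,0]
    - [-0.9,0.5,0]
    - [-0.9,0.5,0]
  turn: [0,0,0,0,0,0,0,0,0,0,0,0,0,0,0,0,0,0,0,0]
  gripper: [0.3,0.3,0.3,0.3,0.3,0.3,0.3,0.3,0.3,0.3,0.3,0.3,0.3,0.3,0.3,0.3,0.3,0.3,0.3,0.3]

```text
time: 3.48
tcp_pos: [534.6, -141.6, 300.2]
ee_rot: [[0.033, 0.999, -0.0], [0.999, -0.033, 0.0], [0.0, -0.0, -1.0]]
contact_force: [0.5, 0.1, 0.1]
width: 30.0
gripper_force: 0.0
```

```bash
python3 - <<'E'
from h import *
f=grab('wrist','w1.png');s=bot.observe()
print(s['time'],s['tcp_pos'].round(1),s['ee_rot'].round(3).tolist(),s['width'],np.round(f['cam_to_world'],3).tolist(),f['camera_matrix'][0][0])
E
```

```text
3.5333 [ 535.7 -146.1  299. ] [[0.036, 0.999, -0.001], [0.999, -0.036, -0.002], [-0.002, -0.001, -1.0]] 29.94053520659282 [[0.999, -0.033, -0.009, 536.399], [-0.034, -0.959, -0.283, -70.825], [0.0, 0.283, -0.959, 463.54], [0.0, 0.0, 0.0, 1.0]] 392.8214877850323
```

View pics/w1.png

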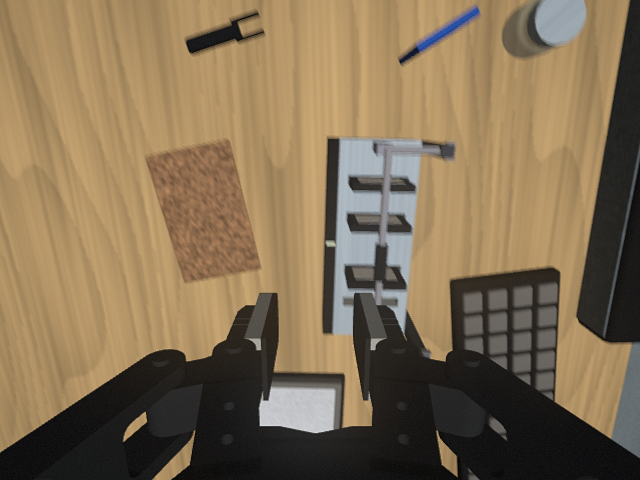

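Wrist view: sleeve (380,262), pale bar (330,243), bezel front edge (329,137)–(323,333), cards at rows 184, 222, 277, empty slot row 300.

```bash
python3 - <<'E'
from h import *
f=grab('wrist')
g=f['color']
gr=cv2.cvtColor(g,cv2.COLOR_BGR2GRAY)
dark=(gr<55).astype(np.uint8); dark[:,:318]=0;dark[:,425:]=0;dark[:125]=0;dark[340:]=0
n,l,st,ce=cv2.connectedComponentsWithStats(dark)
for i in range(1,n):
    if st[i][4]>30: print(st[i],ce[i].round(1))
pts={'bezTL':((328.5,137),45),'bezBL':((323,333),45),'blockTR':((420,138),45),'blockBR':((407,335),45),'pale':((330,243),45),'sleeve':((380.5,262),103),'towerL':((448,150),110)}
for k,(p,z) in pts.items(): print(k,ray(f,p,z).round(1))
O=np.array([591,-194]);a=np.radians(-2);R=np.array([[np.cos(a),-np.sin(a)],[np.sin(a),np.cos(a)]])
for y in (70,30,-30,-70): print(y,[proj(f,[*(O+R@[x,y]),z]).round(0).tolist() for x,z in ((-30,95),(30,95),(-32,45),(32,45))])
print('sleeve',proj(f,[*O,103]))
E
python3 - <<'E'
import cv2
g=cv2.imread('pics/w1.png')[125:345,310:470];cv2.imwrite('pics/c2.png',cv2.resize(g,None,fx=2.7,fy=2.7,interpolation=cv2.INTER_CUBIC))
E
```

```text
[ 323  131   14  105 1133] [329.1 181.5]
[347 169  33  16 340] [361.3 177.7]
[388 170  25  15 237] [399.7 179. ]
[345 207  33  19 395] [359.6 217.6]
[385 207  24  20 253] [396.6 219. ]
[ 343  237   61   47 1127] [374.  267.6]
[321 239  12  90 870] [326.1 283.1]
[353 293  18  47 543] [359.3 320.7]
[377 306  21  18 231] [386.5 314.9]
[403 306  19  34 301] [410.1 327.4]
[384 325  21  15 248] [393.3 332.3]
bezTL [550.9 -87.6  45. ]
bezBL [ 538.2 -312.9   45. ]
blockTR [644.8 -92.   45. ]
blockBR [ 638.3 -319.2   45. ]
pale [ 549.5 -201.3   45. ]
sleeve [ 596.3 -204.8  103. ]
towerL [ 653.  -100.4  110. ]
70 [[345.0, 177.0], [409.0, 177.0], [339.0, 171.0], [400.0, 171.0]]
30 [[344.0, 219.0], [407.0, 219.0], [339.0, 209.0], [398.0, 209.0]]
-30 [[343.0, 278.0], [403.0, 278.0], [338.0, 261.0], [395.0, 261.0]]
-70 [[342.0, 314.0], [400.0, 314.0], [338.0, 294.0], [393.0, 294.0]]
sleeve [375.14526438 251.63864336]
```

View pics/c2.png

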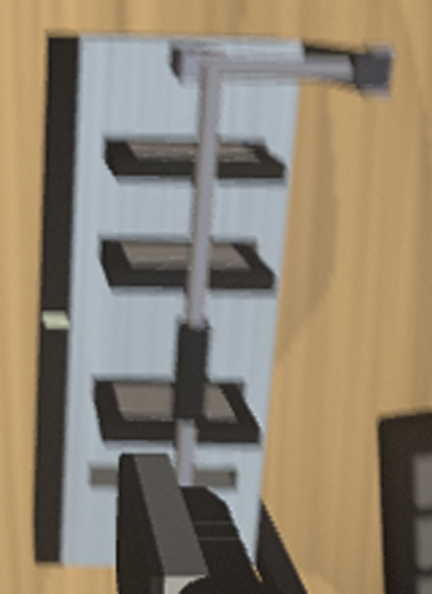

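The arm was still settling in w1 (pixels shifted up 6 rows since); redo with the settled values.

```bash
python3 - <<'E'
from h import *
f=grab('wrist','w2.png');s=bot.observe();print(s['tcp_pos'].round(1),s['dq'].round(2))
gr=cv2.cvtColor(f['color'],cv2.COLOR_BGR2GRAY)
dark=(gr<55).astype(np.uint8); dark[:,:318]=0;dark[:,425:]=0;dark[:125]=0;dark[340:]=0
n,l,st,ce=cv2.connectedComponentsWithStats(dark)
for i in range(1,n):
    if st[i][4]>100: print(st[i],ce[i].round(1))
pts={'bezTL':((324.5,131),45),'bezBL':((320.5,329),45),'pale':((328,237.5),45),'sleeve':((379,255.5),103),'towerL':((446,144),110)}
for k,(p,z) in pts.items(): print(k,ray(f,p,z).round(1))
E
python3 - <<'E'
import cv2
g=cv2.imread('pics/w2.png')[120:340,310:470];cv2.imwrite('pics/c3.png',cv2.resize(g,None,fx=2.7,fy=2.7,interpolation=cv2.INTER_CUBIC))
E
```

```text
[ 534.2 -141.9  299.2] [ 2.18 -2.37  1.56  0.76  0.78  1.41]
[ 322  133   16  198 2029] [329.1 228.1]
[348 172  34  15 360] [363.2 180.1]
[389 173  26  15 201] [401.5 181.9]
[346 209  33  19 378] [360.1 219.7]
[386 210  25  19 239] [397.8 221.4]
[ 344  239   62   47 1138] [375.1 270. ]
[353 293  18  47 544] [359.3 320.6]
[377 306  28  34 477] [390.1 323.9]
[405 309  17  31 274] [410.9 328.1]
bezTL [545.8 -78.7  45. ]
bezBL [ 534.1 -304.5   45. ]
pale [ 546.2 -192.    45. ]
sleeve [ 593.5 -195.3  103. ]
towerL [649.8 -92.7 110. ]
```

View pics/c3.png

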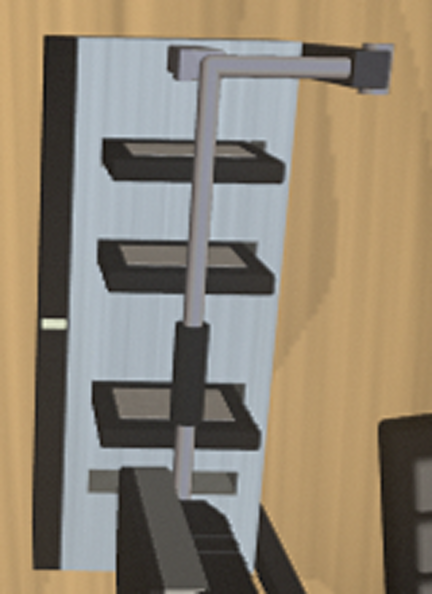

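Emit:
play_rows:
  slide:
    - [-0.36,0.41,0.73]
    - [-0.36,0.41,0.73]
    - [-0.36,0.41,0.73]
    - [-0.36,0.41,0.73]
    - [-0.36,0.41,0.73]
    - [0,0,0]
    - [0,0,0]
    - [0,0,0]
    - [0,0,0]
    - [0,0,0]
    - [0,0,0]
  turn: [0,0,0,0,0,0,0,0,0,0,0]
  gripper: [0.2,0.2,0.2,0.2,0.2,0.2,0.2,0.2,0.2,0.2,0.2]

```text
time: 4.55
tcp_pos: [594.2, -196.0, 192.6]
ee_rot: [[0.035, 0.999, 0.002], [0.999, -0.035, -0.001], [-0.001, 0.002, -1.0]]
contact_force: [0.3, -0.1, 0.4]
width: 33.8
gripper_force: 0.0
```

```bash
python3 - <<'E'
from h import *
f=grab('wrist','w3.png');s=bot.observe();print(s['tcp_pos'].round(1),s['dq'].round(2),s['width'])
print(np.round(f['cam_to_world'],3).tolist())
E
```

```text
[ 594.1 -196.1  192.3] [-0.13  0.5   0.22 -0.01 -0.03  0.03] 34.29912206159914
[[0.999, -0.035, -0.007, 595.774], [-0.036, -0.958, -0.284, -125.087], [0.003, 0.284, -0.959, 355.995], [0.0, 0.0, 0.0, 1.0]]
```

View pics/w3.png

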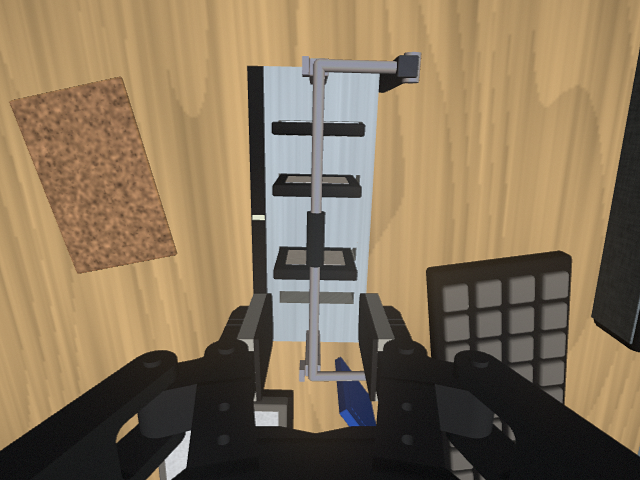

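Settled view: sleeve (316,239), pale bar (258,217), tower top (407,66), bezel corner (248,67), pad corners (10,101) (122,77) (176,254) (78,273).

```bash
python3 - <<'E'
from h import *
f=grab('wrist');g=f['color'];np.savez('w3.npz',**f)
R=lambda p,z:ray(f,p,z).round(1)
for k,p,z in [('sleeve',(316,239),103),('pale',(258.5,217),45),('tower',(408,66),110),('bezTL',(248,66.5),45),('blkTR',(378,71),45),('emptyslot L',(280,296.5),45),('emptyslot R',(353.5,296.5),45),
 ('barL',(319,64),103),('barR',(312.5,376),103)]: print(k,R(p,z))
print('pad',[R(p,4)[:2].tolist() for p in ((10,101),(122,77),(176,254),(78,273))])
gr=cv2.cvtColor(g,cv2.COLOR_BGR2GRAY)
for r0,r1 in ((115,142),(168,202),(238,285)):
    m=(gr[r0:r1,268:372]<60).astype(np.uint8);ys,xs=np.nonzero(m);P=np.c_[xs+268,ys+r0]
    h=cv2.convexHull(P.astype(np.int32))[:,0];print(h.min(0),h.max(0),h.tolist() if r0==168 else '')
O=np.array([594,-196]);a=np.radians(-2);Q=np.array([[np.cos(a),-np.sin(a)],[np.sin(a),np.cos(a)]])
print('pred')
for y in (70,30,-30): print(y,[proj(f,[*(O+Q@[x,y+dy]),95]).round(0).tolist() for x,dy in ((-30,-4),(30,-4),(-30,4),(30,4))])
E
```

```text
sleeve [ 594.2 -198.2  103. ]
pale [ 548.  -194.7   45. ]
tower [651.  -94.4 110. ]
bezTL [549.  -82.4  45. ]
blkTR [643.7 -88.8  45. ]
emptyslot L [ 561.1 -265.2   45. ]
emptyslot R [ 624.3 -267.6   45. ]
barL [599.8 -90.5 103. ]
barR [ 587.9 -304.4  103. ]
pad [[340.3, -96.4], [437.8, -81.1], [461.4, -236.6], [365.4, -252.2]]
[272 122] [364 135] 
[273 174] [361 197] [[361, 188], [360, 196], [351, 197], [347, 197], [295, 196], [274, 195], [273, 194], [273, 185], [279, 175], [280, 174], [310, 174], [350, 175], [352, 176], [358, 182]]
[274 238] [356 279] 
pred
70 [[268.0, 133.0], [362.0, 133.0], [268.0, 120.0], [363.0, 120.0]]
30 [[271.0, 195.0], [360.0, 195.0], [270.0, 183.0], [361.0, 183.0]]
-30 [[273.0, 279.0], [358.0, 279.0], [273.0, 268.0], [358.0, 268.0]]
```

Emit:
play_rows:
  slide:
    - [-0.03,0.02,0]
    - [0,0,0.6]
    - [0,0,0.6]
    - [0,0,0.6]
    - [0,0,0.6]
    - [0,0,0.6]
    - [0,0,0.5]
    - [0,0,0]
    - [0,0,0]
    - [0,0,0]
    - [0,0,0]
    - [0,0,0]
    - [0,0,0]
    - [0,0,0]
    - [0,0,0]
  turn: [0.17,0,0,0,0,0,0,0,0,0,0,0,0,0,0]
  gripper: [0.2,0.2,0.2,0.2,0.2,0.2,0.2,0.2,1,1,1,1,1,1,1]

```text
time: 5.9
tcp_pos: [594.3, -197.4, 86.9]
ee_rot: [[0.053, 0.999, 0.0], [0.999, -0.053, -0.0], [-0.0, 0.0, -1.0]]
contact_force: [-4.6, 0.2, 1.6]
width: 5.3
gripper_force: 51.4
```

Emit:
play_rows:
  slide:
    - [0,0.022,-0.283]
    - [0,0.065,-0.276]
    - [0,0.107,-0.263]
    - [0,0.147,-0.243]
    - [0,0,0]
    - [0,0,0]
  turn: [0,0,0,0,0,0]
  gripper: [1,1,1,1,1,1]

```text
time: 6.4
tcp_pos: [605.7, -198.0, 119.2]
ee_rot: [[0.053, 0.999, 0.002], [0.999, -0.053, -0.001], [-0.001, 0.002, -1.0]]
contact_force: [-0.4, -0.1, -0.6]
width: 0.0
gripper_force: 0.0
```

```bash
python3 - <<'E'
from h import *
f=grab('wrist');s=bot.observe();print(s['tcp_pos'].round(1),s['width'])
a=cv2.resize(f['color'],(400,300));b=cv2.resize(grab('scene')['color'][130:270,210:350],(300,300))
cv2.imwrite('pics/c4.png',np.hstack([a,b]))
E
```

```text
[ 604.9 -197.8  118.2] -0.06588551335982946
```

View pics/c4.png

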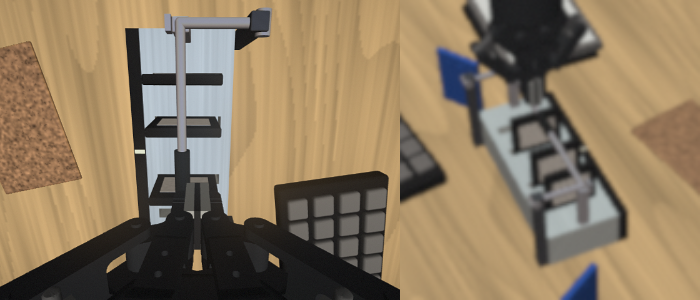

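```bash
python3 - <<'E'
from h import *
f=grab('wrist');s=bot.observe();print(s['tcp_pos'].round(1),s['time'])
print('tcp',proj(f,s['tcp_pos'])*.625,'sleeve',proj(f,[594.5,-197.5,103])*.625, proj(f,[594.5,-179.5,103])*.625,proj(f,[594.5,-215.5,103])*.625)
R=lambda p,z:ray(f,np.array(p)/.625,z).round(1)
print(R((181,150),103),R((135,152),45))
cv2.imwrite('pics/c5.png',cv2.resize(f['color'][200:400,210:400],None,fx=3,fy=3,interpolation=cv2.INTER_CUBIC))
E
```

```text
[ 604.1 -197.5  117.2] 6.55
tcp [197.3585556  180.78620624] sleeve [184.95654243 174.07083522] [183.3554353  151.91212244] [186.47448089 195.07852522]
[ 592.8 -177.9  103. ] [ 541.8 -194.2   45. ]
```

View pics/c5.png

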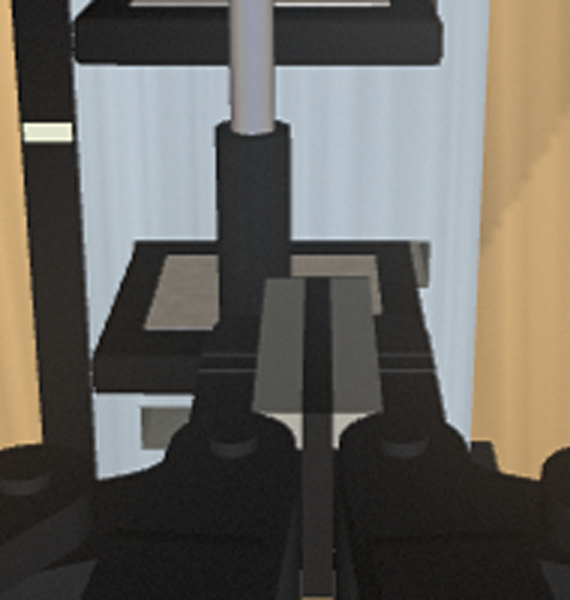

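Emit:
play_rows:
  slide:
    - [0,-0.17,-0.2]
    - [0,-0.17,-0.2]
    - [0,0,0]
    - [0,0,0]
    - [0,0,0]
    - [0,0,0.5]
    - [0,0,0.5]
    - [0,0,0.5]
    - [0,0,0]
    - [0,0,0]
    - [0,0,0]
    - [0,0,0]
  turn: [0,0,0,0,0,0,0,0,0,0,0,0]
  gripper: [0.2,0.2,0.2,0.2,0.2,0.2,0.2,0.2,0.2,0.6,0.6,0.6]

```text
time: 7.55
tcp_pos: [595.2, -197.5, 86.3]
ee_rot: [[0.053, 0.999, 0.002], [0.999, -0.053, -0.001], [-0.001, 0.002, -1.0]]
contact_force: [-0.5, -0.5, 0.2]
width: 16.9
gripper_force: 0.0
```

Emit:
play_rows:
  slide:
    - [0,0,0]
    - [0,0,0]
    - [0,0,0]
  turn: [0,0,0]
  gripper: [0.8,0.8,0.8]

```text
time: 7.8
tcp_pos: [594.5, -197.5, 85.9]
ee_rot: [[0.053, 0.999, 0.001], [0.999, -0.053, -0.001], [-0.001, 0.001, -1.0]]
contact_force: [-4.4, 0.7, 5.8]
width: 8.7
gripper_force: 4.3
```

Emit:
play_rows:
  slide:
    - [0,-0.03,0]
    - [0,0,0]
    - [0,0,0]
    - [0,0,0]
  turn: [0,0,0,0]
  gripper: [0.9,0.9,0.9,0.9]

```text
time: 8.13
tcp_pos: [594.5, -197.6, 87.2]
ee_rot: [[0.053, 0.999, 0.003], [0.999, -0.053, -0.001], [-0.001, 0.003, -1.0]]
contact_force: [-5.0, 1.1, 11.8]
width: 4.6
gripper_force: 8.1
```

```bash
python3 - <<'E'
from h import *
f=grab('wrist');s=bot.observe();print(s['tcp_pos'].round(1),s['time'],s['width'],s['gripper_force'],s['contact_force'])
cv2.imwrite('pics/c6.png',cv2.resize(f['color'][200:400,210:400],None,fx=3,fy=3,interpolation=cv2.INTER_CUBIC))
E
```

```text
[ 594.5 -197.6   87.2] 8.1833 4.450238963032107 8.11170145869255 [-4.75104153  2.08077609 11.23815259]
```

View pics/c6.png

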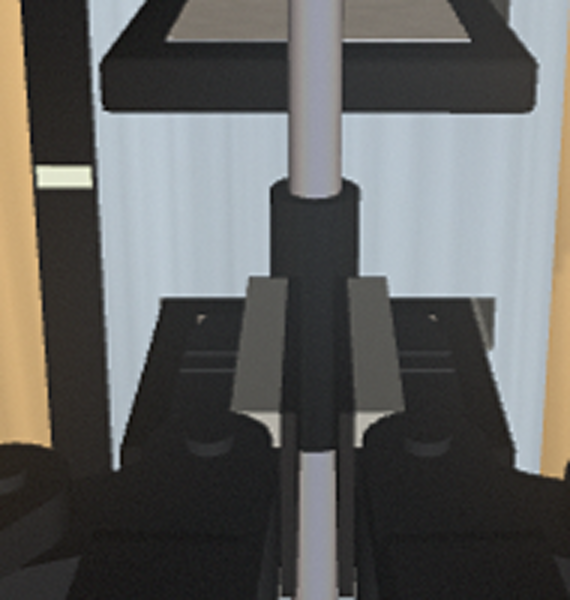

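```bash
python3 - <<'E'
from h import *
f=grab('wrist');T=np.array(f['cam_to_world']);print(T.round(2).tolist(), bot.observe()['tcp_pos'])
K=np.array(f['camera_matrix'])
px=lambda c:(c[0]/3+210,c[1]/3+200)
def depth(c,Z):
    d=np.linalg.solve(K,[*px(c),1.])*Z; return (T[:3,:3]@d+T[:3,3]).round(1)
# sleeve front end: width 88crop=29.3px -> 12mm
Z=12*K[0,0]/(88/3); print('sleeve end',Z,depth((316,190),Z)); 
Z2=12*K[0,0]/((354-274)/3); 
# pad tip gap 60crop; inner gap= width+3.5
print('bar width y far',depth((316,100),155))
for c in ((288,278),(348,278)):
    for y in (-186.6,-197.6):
        d=T[:3,:3]@np.linalg.solve(K,[*px(c),1.]);t=(y-T[1,3])/d[1];print(c,y,(T[:3,3]+t*d).round(1),t)
E
```

```text
[[1.0, -0.05, -0.01, 597.3], [-0.05, -0.96, -0.28, -126.68], [0.0, 0.28, -0.96, 250.56], [0.0, 0.0, 0.0, 1.0]] [ 594.58928892 -197.59769351   87.27390862]
sleeve end 160.6996995484223 [ 594.9 -180.8   99. ]
bar width y far [ 595.7 -167.6  101. ]
(288, 278) -186.6 [ 591.1 -186.6  114.9] 147.15308139139879
(288, 278) -197.6 [ 589.9 -197.6   90. ] 174.16744267705775
(348, 278) -186.6 [ 598.6 -186.6  115.8] 146.17625291331265
(348, 278) -197.6 [ 598.8 -197.6   91.1] 173.01128803623263
```

The pads appear to be riding on top of the sleeve; regrip deeper.

Emit:
play_rows:
  slide:
    - [0,0,0]
    - [0,0,0]
    - [0,0,0]
    - [0,0,0.25]
    - [0,0,0.25]
    - [0,0,0]
    - [0,0,0]
    - [0,0,0]
    - [0,0,0]
    - [0,0,0]
    - [0,0,0]
  turn: [0,0,0,0,0,0,0,0,0,0,0]
  gripper: [0.2,0.2,0.2,0.2,0.2,0.2,0.8,0.8,0.8,0.8,0.8]

```text
time: 9.15
tcp_pos: [594.1, -197.0, 70.0]
ee_rot: [[0.053, 0.999, 0.001], [0.999, -0.053, -0.0], [0.0, 0.001, -1.0]]
contact_force: [5.5, 0.4, -4.5]
width: 9.7
gripper_force: 56.9
```

Emit:
play_rows:
  slide:
    - [0,0,0]
    - [0,0,0]
    - [0,0,0]
    - [0,0,0]
  turn: [0,0,0,0]
  gripper: [1,1,1,1]

```text
time: 9.48
tcp_pos: [594.1, -197.0, 70.0]
ee_rot: [[0.053, 0.999, 0.001], [0.999, -0.053, -0.0], [0.0, 0.001, -1.0]]
contact_force: [5.5, -0.1, -3.0]
width: 9.6
gripper_force: 58.4
```

Firm grip now (stable 9.6 mm, 58 N). Swing the arc.

Emit:
play_rows:
  slide:
    - [0,0.022,-0.283]
    - [0,0.065,-0.276]
    - [0,0.107,-0.263]
    - [0,0.147,-0.243]
    - [0,0.182,-0.217]
    - [0,0.214,-0.187]
    - [0,0.24,-0.152]
    - [0,0.261,-0.113]
  turn: [0,0,0,0,0,0,0,0]
  gripper: [1,1,1,1,1,1,1,1]

```text
time: 10.15
tcp_pos: [628.6, -199.2, 124.9]
ee_rot: [[0.053, 0.999, -0.005], [0.999, -0.053, 0.0], [-0.0, -0.005, -1.0]]
contact_force: [-14.0, 4.3, 16.7]
width: 9.2
gripper_force: 60.5
```

Emit:
play_rows:
  slide:
    - [0,0.275,-0.071]
    - [0,0.283,-0.028]
    - [0,0.283,0.016]
    - [0,0.278,0.059]
    - [0,0.1,0.03]
    - [0,0,0]
    - [0,0,0]
    - [0,0,0]
  turn: [0,0,0,0,0,0,0,0]
  gripper: [1,1,1,1,1,1,1,1]

```text
time: 10.82
tcp_pos: [670.7, -200.8, 126.4]
ee_rot: [[0.052, 0.999, 0.008], [0.999, -0.052, -0.001], [-0.001, 0.008, -1.0]]
contact_force: [4.2, 3.8, 10.0]
width: 9.4
gripper_force: 59.0
```

Emit:
play_rows:
  slide:
    - [0,0,0]
    - [0,0,0]
    - [0,0,0]
    - [0,0,-0.6]
    - [0,0,-0.8]
    - [0,0,-0.8]
    - [0,0,-0.8]
    - [0,-0.5,0]
    - [0,-0.8,0]
    - [0,-0.8,0]
    - [0,-0.5,0]
    - [0,0,0]
    - [0,0,0]
    - [0,0,0]
    - [0,0,0]
    - [0,0,0]
    - [0,0,0]
    - [0,0,0]
    - [0,0,0]
    - [0,0,0]
  turn: [0,0,0,0,0,0,0,-1,-1,-1,-1,-1,-1,-1,-1,-1,-1,-1,-1,-1]
  gripper: [0.4,0.4,0.4,0.3,0.2,0.2,0.2,0.2,0.2,0.2,0.2,0.2,0.2,0.2,0.2,0.2,0.2,0.2,0.2,0.2]

```text
time: 12.48
tcp_pos: [589.4, -208.6, 211.2]
ee_rot: [[-0.95, 0.314, -0.001], [0.314, 0.95, 0.0], [0.001, 0.0, -1.0]]
contact_force: [0.5, 0.1, 0.3]
width: 34.4
gripper_force: 0.0
```

Emit:
play_rows:
  slide:
    - [0,0,0]
    - [0,0,0]
    - [0,0,0]
    - [0,0,0]
    - [0,0,0]
    - [0,0,0]
  turn: [-1,-1,-0.7,0,0,0]
  gripper: [0.2,0.2,0.2,0.2,0.2,0.2]

```text
time: 12.98
tcp_pos: [589.6, -208.6, 211.5]
ee_rot: [[-0.998, 0.056, -0.001], [0.056, 0.998, 0.0], [0.001, 0.0, -1.0]]
contact_force: [0.0, -0.3, 0.1]
width: 34.0
gripper_force: 0.0
```

```bash
python3 - <<'E'
from h import *
f=grab('wrist','w4.png');s=bot.observe();print(s['tcp_pos'].round(1),s['ee_rot'].round(3).tolist(),s['time'],s['width'],s['dq'].round(1))
E
```

```text
[ 589.6 -208.6  211.5] [[-0.998, 0.056, -0.0], [0.056, 0.998, 0.0], [0.0, 0.0, -1.0]] 13.0333 34.227013598516365 [ 0.1  0.   0.   0.  -0.  -0.5]
```

View pics/w4.png

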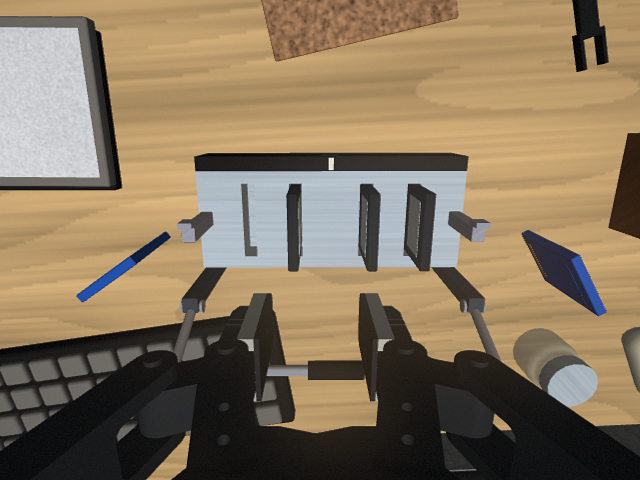

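```bash
cat >> h.py <<'E'
O=np.array([594.6,-196.8])
def rot(d):
    a=np.radians(d);return np.array([[np.cos(a),-np.sin(a)],[np.sin(a),np.cos(a)]])
E
python3 - <<'E'
from h import *
f=grab('wrist');g=cv2.cvtColor(f['color'],cv2.COLOR_BGR2GRAY)
D=lambda x,y,z:proj(f,[*(O+rot(-3.2)@[x,y]),z]).round(1).tolist()
print('pale',D(-50,0,45),'bez corners',D(-52,113,45),D(-52,-113,45),'back',D(45,113,45),D(45,-113,45))
for y in (-30,30,70): print(y,'front top',D(-30,y-4,95),D(-30,y+4,95),'back',D(30,y-4,95),D(30,y+4,95))
print('slot-70',D(-32,-75.5,45),D(32,-64.5,45))
for r0,c0,c1 in ((200,275,320),(250,275,320),(200,350,400),(250,350,400),(205,398,445),(250,398,445)):
    xs=np.nonzero(g[r0,c0:c1]<75)[0]+c0;print(r0,c0,xs.min(),xs.max())
for c in (294,371,425):
    ys=np.nonzero(g[174:290,c]<75)[0]+174;print(c,ys.min(),ys.max())
for c in (240,300,400):
    ys=np.nonzero(g[130:200,c]<60)[0]+130;print('bezel',c,ys.min(),ys.max())
xs=np.nonzero(g[163,150:500]<60)[0]+150;print('bezel x',xs.min(),xs.max())
print('pale bar x',np.nonzero(g[163,300:360]>150)[0]+300)
# caddy wood edge
E
```

```text
pale [331.3, 159.3] bez corners [468.6, 156.7] [194.1, 156.9] back [456.6, 267.5] [203.7, 267.7]
-30 front top [286.3, 193.5] [297.5, 193.5] back [288.0, 271.9] [298.6, 271.9]
30 front top [370.0, 193.4] [381.2, 193.4] back [366.9, 271.8] [377.5, 271.8]
70 front top [425.8, 193.4] [436.9, 193.4] back [419.5, 271.8] [430.0, 271.8]
slot-70 [241.0, 181.2] [257.3, 253.8]
200 275 287 300
250 275 288 300
200 350 360 379
250 350 360 376
205 398 407 434
250 398 405 430
294 184 270
371 184 270
425 188 270
bezel 240 153 170
bezel 300 153 193
bezel 400 153 170
bezel x 195 466
pale bar x [329 330 331 332 333]
```

Emit:
play_rows:
  slide:
    - [-0.11,0.73,0]
    - [0,1,0]
    - [0,1,0]
    - [0,0,0]
    - [0,0,0]
    - [0,0,0.8]
    - [0,0,0.8]
    - [0,0,0.8]
    - [0,0,0.8]
    - [0,0,0.8]
    - [0,0,0.8]
    - [0,0,0.45]
    - [0,0,0]
    - [0,0,0]
    - [0,0,0]
    - [0,0,0]
    - [0,0,0]
    - [0,0,0]
    - [0,0,0]
  turn: [0,0,0,0,0,0,0,0,0,0,0,0,0,0,0,0,0,0,0]
  gripper: [0.45,0.45,0.45,0.45,0.45,0.45,0.45,0.45,0.45,0.45,0.45,0.45,0.45,0.45,1,1,1,1,1]

```text
time: 14.67
tcp_pos: [599.1, -127.5, 56.4]
ee_rot: [[-0.999, 0.054, 0.004], [0.054, 0.999, -0.001], [-0.004, -0.001, -1.0]]
contact_force: [-1.1, -0.2, 6.0]
width: 6.4
gripper_force: 63.2
```

Emit:
play_rows:
  slide:
    - [0,0,-0.4]
    - [0,0,-0.8]
    - [0,0,-0.8]
    - [0,0,-0.8]
    - [0,0,-0.8]
    - [0,0,-0.73]
    - [0.13,1,0]
    - [0.13,1,0]
    - [0.13,1,0]
    - [0.13,1,0]
    - [0.13,1,0]
    - [0.13,1,0]
    - [0.13,1,0]
    - [0.13,1,0]
    - [0.13,1,0]
    - [0.13,1,0]
    - [0,0,0]
    - [0,0,0]
    - [0,0,0]
    - [0,0,0]
  turn: [0,0,0,0,0,0,0,0,0,0,0,0,0,0,0,0,0,0,0,0]
  gripper: [1,1,1,1,1,1,1,1,1,1,1,1,1,1,1,1,1,1,1,1]

```text
time: 16.33
tcp_pos: [574.8, 173.7, 184.4]
ee_rot: [[-0.999, 0.055, 0.0], [0.055, 0.999, -0.0], [-0.0, -0.0, -1.0]]
contact_force: [0.5, 0.4, -1.1]
width: 6.4
gripper_force: 62.1
```

```bash
python3 - <<'E'
from h import *
f=grab('wrist','w5.png');s=bot.observe();print(s['tcp_pos'].round(1),s['ee_rot'].round(3).tolist(),s['time'],s['width'],s['dq'].round(1))
E
```

```text
[574.8 173.6 184.3] [[-0.998, 0.055, 0.0], [0.055, 0.998, -0.0], [-0.0, -0.0, -1.0]] 16.3833 6.404370121573755 [-0.3  0.1 -0.1  0.1 -0.2  0.1]
```

View pics/w5.png

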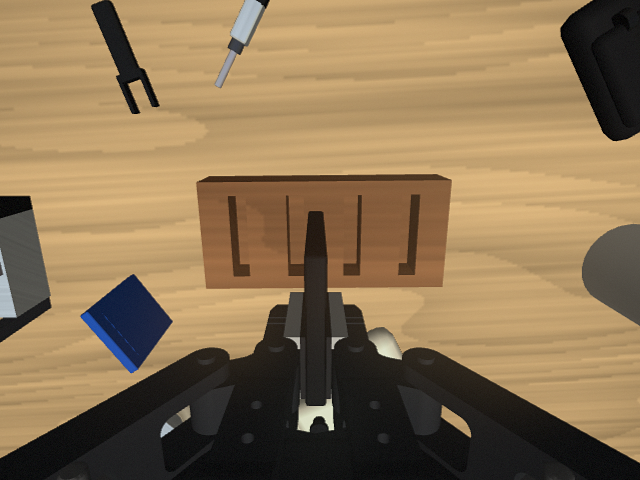

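Wrist view of caddy: top corners (198,182) (451,180) (443,286) (206,288); slots at columns ~233,294,353,412; the card is held in the middle.

```bash
python3 - <<'E'
from h import *
f=grab('wrist');s=bot.observe();t=s['tcp_pos'];print(t)
P=np.array([ray(f,p,40)[:2] for p in ((198,182),(451,180),(443,286.5),(206,288.5))]);print(P.round(1).tolist())
c=P.mean(0);u=P[1]-P[0]+P[2]-P[3];print('centre',c,'len',np.linalg.norm(P[1]-P[0]),np.linalg.norm(P[2]-P[3]),np.linalg.norm(P[3]-P[0]),'yaw',np.degrees(np.arctan2(u[1],u[0]))-90)
yaw=np.degrees(np.arctan2(u[1],u[0]))-90
for y in (-69,-23,23,69):
    q=c+rot(yaw)@[0,y];print(y,q.round(1),[proj(f,[*(c+rot(yaw)@[x,y+d]),40]).round(0).tolist() for x,d in((-34,-7),(-34,7),(34,-7),(34,7))])
g=cv2.cvtColor(f['color'],cv2.COLOR_BGR2GRAY)
for r in (220,270):
    for c0,c1 in ((215,260),(280,312),(335,375),(395,430)): print(r,c0,g[r,c0:c1:2].tolist())
# held card: its bottom end
for y in (-4,4): print(proj(f,[t[0]-30,t[1]+y,t[2]-41.5]),proj(f,[t[0]+30,t[1]+y,t[2]-41.5]),proj(f,[t[0]-30,t[1]+y,t[2]+38.5]))
E
```

```text
[574.86470097 173.53717149 184.24415281]
[[539.7, 82.4], [549.1, 279.8], [638.8, 276.9], [629.5, 76.6]]
centre [589.26400984 178.92195951] len 197.6356077254863 200.54200757662076 90.02551704620318 yaw -2.6955057768302453
-69 [586. 110.] [[228.0, 196.0], [246.0, 196.0], [234.0, 276.0], [251.0, 276.0]]
-23 [588.2 155.9] [[286.0, 195.0], [304.0, 195.0], [289.0, 276.0], [305.0, 276.0]]
23 [590.3 201.9] [[345.0, 195.0], [362.0, 195.0], [344.0, 275.0], [360.0, 275.0]]
69 [592.5 247.8] [[403.0, 194.0], [421.0, 194.0], [398.0, 275.0], [415.0, 275.0]]
220 215 [105, 104, 105, 105, 105, 106, 106, 87, 49, 47, 48, 80, 102, 101, 100, 99, 102, 107, 106, 105, 105, 106, 107]
220 280 [97, 94, 95, 91, 47, 96, 93, 94, 92, 95, 94, 96, 97, 94, 21, 26]
220 335 [99, 100, 98, 99, 99, 96, 97, 96, 96, 97, 97, 76, 42, 67, 100, 99, 98, 98, 99, 98]
220 395 [100, 102, 100, 100, 100, 98, 101, 81, 49, 50, 52, 46, 105, 101, 102, 101, 103, 101]
270 215 [116, 115, 114, 115, 116, 115, 115, 115, 115, 80, 59, 60, 58, 56, 56, 56, 57, 66, 115, 114, 114, 115, 114]
270 280 [114, 114, 114, 114, 80, 54, 55, 53, 50, 53, 56, 56, 32, 39, 38, 42]
270 335 [114, 113, 113, 115, 96, 55, 56, 57, 56, 57, 54, 56, 56, 117, 116, 115, 116, 117, 119, 118]
270 395 [119, 117, 58, 60, 61, 60, 64, 62, 61, 53, 92, 119, 121, 122, 120, 120, 118, 121]
[306.94978144 209.4830122 ] [313.37998148 311.87601341] [302.07740426 258.47245993]
[321.99004057 208.66133888] [327.28916724 311.17386777] [325.86292831 257.21986024]
```

Emit:
play_rows:
  slide:
    - [-0.15,0.83,0]
    - [-0.15,0.83,0]
    - [-0.15,0.83,0]
    - [0,0,0]
    - [0,0,0]
    - [0,0,0.7]
    - [0,0,0.7]
    - [0,0,0.7]
    - [0,0,0.6]
    - [0,0,0.3]
    - [0,0,0]
    - [0,0,0]
    - [0,0,0.2]
    - [0,0,0.2]
    - [0,0,0.2]
    - [0,0,0.2]
    - [0,0,0]
    - [0,0,0]
  turn: [0,0,0,0,0,0,0,0,0,0,0,0,0,0,0,0,0,0]
  gripper: [1,1,1,1,1,1,1,1,1,1,1,1,1,1,1,1,1,1]

```text
time: 17.93
tcp_pos: [591.6, 248.5, 69.3]
ee_rot: [[-0.999, 0.054, -0.001], [0.054, 0.999, -0.0], [0.001, -0.0, -1.0]]
contact_force: [-0.9, -0.8, -0.2]
width: 6.3
gripper_force: 62.1
```

Emit:
play_rows:
  slide:
    - [0,0,0.2]
    - [0,0,0.2]
    - [0,0,0.17]
    - [0,0,0]
    - [0,0,0]
  turn: [0,0,0,0,0]
  gripper: [1,1,1,1,1]

```text
time: 18.35
tcp_pos: [591.9, 248.5, 52.4]
ee_rot: [[-0.999, 0.054, -0.001], [0.054, 0.999, -0.0], [0.001, -0.0, -1.0]]
contact_force: [0.1, -0.2, -0.9]
width: 6.4
gripper_force: 62.2
```

Emit:
play_rows:
  slide:
    - [0,0,0]
    - [0,0,0]
    - [0,0,-0.3]
    - [0,0,-0.8]
    - [0,0,-0.8]
    - [0,0,-0.8]
    - [0,0,-0.9]
    - [0,0,-0.9]
    - [-0.06,-1,0]
    - [-0.06,-1,0]
    - [-0.06,-1,0]
    - [-0.06,-1,0]
    - [-0.06,-1,0]
    - [-0.06,-1,0]
    - [-0.06,-1,0]
    - [-0.06,-1,0]
    - [-0.06,-1,0]
    - [-0.06,-1,0]
    - [-0.06,-1,0]
    - [-0.06,-1,0]
  turn: [0,0,0,0,0,0,0,0,0,0,0,0,0,0,0,0,0,0,0,0]
  gripper: [0.45,0.45,0.45,0.45,0.45,0.45,0.45,0.45,0.45,0.45,0.45,0.45,0.45,0.45,0.45,0.45,0.45,0.45,0.45,0.45]

```text
time: 20.02
tcp_pos: [594.3, -113.6, 189.1]
ee_rot: [[-0.999, 0.054, 0.001], [0.054, 0.999, -0.0], [-0.001, -0.0, -1.0]]
contact_force: [0.0, -0.1, -0.1]
width: 23.4
gripper_force: 0.0
```

Emit:
play_rows:
  slide:
    - [-0.08,-0.93,0]
    - [-0.07,-0.92,0]
    - [0,0,0]
    - [0,0,0]
    - [0,0,0]
    - [0,0,0]
    - [0,0,0]
  turn: [0,0,0,0,0,0,0]
  gripper: [0.45,0.45,0.45,0.45,0.45,0.45,0.45]

```text
time: 20.6
tcp_pos: [596.0, -166.5, 188.3]
ee_rot: [[-0.999, 0.052, 0.0], [0.052, 0.999, 0.0], [-0.0, 0.0, -1.0]]
contact_force: [0.1, 0.3, -0.9]
width: 23.6
gripper_force: 0.0
```

```bash
python3 - <<'E'
from h import *
f=grab('wrist','w6.png');s=bot.observe();print(s['tcp_pos'].round(1),s['time'],s['width'],s['dq'].round(1))
g=cv2.cvtColor(f['color'],cv2.COLOR_BGR2GRAY)
O=np.array([593.6,-197])
D=lambda x,y,z:proj(f,[*(O+rot(-3.2)@[x,y]),z]).round(1).tolist()
for y in (-30,30): 
  print(y,'front top',D(-30,y-4,95),D(-30,y+4,95),'back',D(30,y-4,95),D(30,y+4,95))
  for x in (-20,0,20):
    a=D(x,y,95);r=int(a[1]);c=int(a[0]);xs=np.nonzero(g[r,c-15:c+15]<75)[0]+c-15;print(r,a,xs.min(),xs.max())
print(g[int(D(0,30,95)[1]),290:350].tolist())
E
```

```text
[ 596.  -166.5  188.2] 20.65 23.356116336797612 [-0.2 -0.  -0.1 -0.1 -0.   0. ]
-30 front top [218.9, 191.4] [231.1, 191.4] back [224.6, 276.7] [236.0, 276.7]
206 [225.9, 206.4] 221 234
235 [227.7, 235.4] 223 236
263 [229.5, 263.3] 225 242
30 front top [310.3, 191.7] [322.4, 191.7] back [310.3, 276.9] [321.7, 277.0]
206 [316.3, 206.7] 311 321
235 [316.2, 235.7] 311 321
263 [316.1, 263.5] 311 321
[190, 187, 189, 188, 187, 188, 188, 189, 189, 188, 187, 187, 188, 189, 188, 187, 189, 190, 187, 159, 116, 45, 54, 52, 56, 55, 56, 57, 55, 57, 56, 56, 103, 169, 193, 190, 189, 187, 188, 189, 189, 188, 190, 189, 190, 189, 190, 190, 189, 189, 189, 190, 189, 189, 189, 191, 189, 190, 191, 191]
```

Emit:
play_rows:
  slide:
    - [0,0,0.8]
    - [0,0,0.8]
    - [0,0,0.8]
    - [0,0,0.8]
    - [0,0,0.8]
    - [0,0,0.43]
    - [0,0,0]
    - [0,0,0]
    - [0,0,0]
    - [0,0,0]
    - [0,0,0]
    - [0,0,0]
    - [0,0,-0.4]
    - [0,0,-0.8]
    - [0,0,-0.8]
    - [0,0,-0.8]
    - [0,0,-0.8]
    - [0,0,-0.7]
    - [0,0,0]
  turn: [0,0,0,0,0,0,0,0,0,0,0,0,0,0,0,0,0,0,0]
  gripper: [0.45,0.45,0.45,0.45,0.45,0.45,0.45,0.45,1,1,1,1,1,1,1,1,1,1,1]

```text
time: 22.23
tcp_pos: [598.6, -168.9, 191.2]
ee_rot: [[-0.999, 0.054, 0.009], [0.054, 0.999, -0.003], [-0.009, -0.003, -1.0]]
contact_force: [0.8, -0.3, 0.1]
width: 6.3
gripper_force: 61.9
```

Emit:
play_rows:
  slide:
    - [0.066,0.94,0]
    - [0.066,0.94,0]
    - [0.066,0.94,0]
    - [0.066,0.94,0]
    - [0.066,0.94,0]
    - [0.066,0.94,0]
    - [0.066,0.94,0]
    - [0.066,0.94,0]
    - [0.066,0.94,0]
    - [0.066,0.94,0]
    - [0.066,0.94,0]
    - [0.066,0.94,0]
    - [0.066,0.97,0]
    - [0,0,0]
    - [0,0,0]
    - [0,0,0]
    - [0,0,0]
    - [0,0,0.8]
    - [0,0,0.8]
    - [0,0,0.8]
  turn: [0,0,0,0,0,0,0,0,0,0,0,0,0,0,0,0,0,0,0,0]
  gripper: [1,1,1,1,1,1,1,1,1,1,1,1,1,1,1,1,1,1,1,1]

```text
time: 23.9
tcp_pos: [590.7, 199.3, 112.0]
ee_rot: [[-0.998, 0.056, 0.002], [0.056, 0.998, 0.0], [-0.002, 0.0, -1.0]]
contact_force: [-0.7, -0.2, -1.8]
width: 6.0
gripper_force: 61.9
```

Emit:
play_rows:
  slide:
    - [0,0,0]
    - [0,0,0]
    - [0,0,0]
    - [0,0,0]
  turn: [0,0,0,0]
  gripper: [1,1,1,1]

```text
time: 24.23
tcp_pos: [591.5, 200.6, 114.6]
ee_rot: [[-0.999, 0.054, 0.003], [0.054, 0.999, 0.001], [-0.003, 0.001, -1.0]]
contact_force: [-0.3, -0.2, 0.7]
width: 6.4
gripper_force: 61.9
```

Emit:
play_rows:
  slide:
    - [0.03,0.04,0]
    - [0,0,0.5]
    - [0,0,0.3]
    - [0,0,0.2]
    - [0,0,0.2]
    - [0,0,0.2]
    - [0,0,0.2]
    - [0,0,0]
  turn: [0,0,0,0,0,0,0,0]
  gripper: [1,1,1,1,1,1,1,1]

```text
time: 24.9
tcp_pos: [588.2, 201.6, 62.4]
ee_rot: [[-0.999, 0.054, -0.002], [0.054, 0.999, -0.001], [0.002, -0.001, -1.0]]
contact_force: [-0.8, -0.5, -0.3]
width: 6.5
gripper_force: 61.9
```

Emit:
play_rows:
  slide:
    - [0,0,0.2]
    - [0,0,0.15]
    - [0,0,0.08]
    - [0,0,0]
    - [0,0,0]
  turn: [0,0,0,0,0]
  gripper: [1,1,1,1,1]

```text
time: 25.32
tcp_pos: [590.1, 202.1, 52.7]
ee_rot: [[-0.999, 0.054, 0.002], [0.054, 0.999, 0.001], [-0.002, 0.001, -1.0]]
contact_force: [-0.7, -0.6, 6.9]
width: 6.6
gripper_force: 63.0
```

Emit:
play_rows:
  slide:
    - [0,0,0]
    - [0,0,0]
    - [0,0,-0.3]
    - [0,0,-0.8]
    - [0,0,-0.8]
    - [0,0,-0.8]
    - [0,0,-0.9]
    - [0,0,-0.9]
    - [-0.055,-1,0]
    - [-0.055,-1,0]
    - [-0.055,-1,0]
    - [-0.055,-1,0]
    - [-0.055,-1,0]
    - [-0.055,-1,0]
    - [-0.055,-1,0]
    - [-0.055,-1,0]
    - [-0.055,-1,0]
    - [-0.055,-1,0]
    - [-0.055,-1,0]
    - [-0.055,-1,0]
  turn: [0,0,0,0,0,0,0,0,0,0,0,0,0,0,0,0,0,0,0,0]
  gripper: [0.45,0.45,0.45,0.45,0.45,0.45,0.45,0.45,0.45,0.45,0.45,0.45,0.45,0.45,0.45,0.45,0.45,0.45,0.45,0.45]

```text
time: 26.98
tcp_pos: [589.3, -160.2, 186.8]
ee_rot: [[-0.999, 0.054, 0.0], [0.054, 0.999, -0.0], [-0.0, -0.0, -1.0]]
contact_force: [0.2, 0.1, 0.3]
width: 23.3
gripper_force: 0.0
```

Emit:
play_rows:
  slide:
    - [-0.08,-0.75,0]
    - [-0.07,-0.75,0]
    - [0,-0.74,0]
    - [0,0,0]
    - [0,0,0]
    - [0,0,0]
    - [0,0,0]
  turn: [0,0,0,0,0,0,0]
  gripper: [0.45,0.45,0.45,0.45,0.45,0.45,0.45]

```text
time: 27.57
tcp_pos: [590.5, -225.0, 186.3]
ee_rot: [[-0.999, 0.053, 0.0], [0.053, 0.999, 0.0], [-0.0, 0.0, -1.0]]
contact_force: [-0.0, -0.3, -0.4]
width: 23.5
gripper_force: 0.0
```

```bash
python3 - <<'E'
from h import *
f=grab('wrist','w7.png');s=bot.observe();print(s['tcp_pos'].round(1),s['time'],s['width'],s['dq'].round(1))
g=cv2.cvtColor(f['color'],cv2.COLOR_BGR2GRAY)
O=np.array([593.6,-197])
D=lambda x,y,z:proj(f,[*(O+rot(-3.2)@[x,y]),z]).round(1).tolist()
for y in (-30,): 
  for x in (-20,0,20):
    a=D(x,y,95);r=int(a[1]);c=int(a[0]);xs=np.nonzero(g[r,c-20:c+20]<75)[0]+c-20;print(r,a,xs.min(),xs.max())
print('tcp',proj(f,s['tcp_pos']))
E
```

```text
[ 590.6 -224.9  186.4] 27.6167 23.415162655770544 [ 0.1 -0.  -0.1 -0.  -0.1 -0.2]
210 [314.3, 210.6] 309 319
239 [314.3, 239.7] 308 319
267 [314.2, 267.5] 309 319
tcp [318.32533    293.16213485]
```

Emit:
play_rows:
  slide:
    - [-0.04,-0.07,0.8]
    - [0,0,0.8]
    - [0,0,0.8]
    - [0,0,0.8]
    - [0,0,0.8]
    - [0,0,0.37]
    - [0,0,0]
    - [0,0,0]
    - [0,0,0]
    - [0,0,0]
    - [0,0,0]
    - [0,0,0]
    - [0,0,-0.4]
    - [0,0,-0.8]
    - [0,0,-0.8]
    - [0,0,-0.8]
    - [0,0,-0.8]
    - [0,0,-0.7]
    - [0,0,0]
  turn: [0,0,0,0,0,0,0,0,0,0,0,0,0,0,0,0,0,0,0]
  gripper: [0.45,0.45,0.45,0.45,0.45,0.45,0.45,0.45,1,1,1,1,1,1,1,1,1,1,1]

```text
time: 29.2
tcp_pos: [594.2, -229.9, 191.7]
ee_rot: [[-0.999, 0.054, 0.009], [0.054, 0.999, -0.005], [-0.009, -0.004, -1.0]]
contact_force: [1.6, 0.1, 1.2]
width: 6.3
gripper_force: 61.3
```

Emit:
play_rows:
  slide:
    - [0.062,0.98,0]
    - [0.062,0.98,0]
    - [0.062,0.98,0]
    - [0.062,0.98,0]
    - [0.062,0.98,0]
    - [0.062,0.98,0]
    - [0.062,0.98,0]
    - [0.062,0.98,0]
    - [0.062,0.98,0]
    - [0.062,0.98,0]
    - [0.062,0.98,0]
    - [0.062,0.98,0]
    - [0.062,1,0]
    - [0,0,0]
    - [0,0,0]
    - [0,0,0]
    - [0,0,0]
    - [0,0,0.8]
    - [0,0,0.8]
    - [0,0,0.8]
  turn: [0,0,0,0,0,0,0,0,0,0,0,0,0,0,0,0,0,0,0,0]
  gripper: [1,1,1,1,1,1,1,1,1,1,1,1,1,1,1,1,1,1,1,1]

```text
time: 30.87
tcp_pos: [588.7, 153.9, 112.0]
ee_rot: [[-0.998, 0.056, 0.002], [0.056, 0.998, -0.0], [-0.002, 0.0, -1.0]]
contact_force: [0.5, 0.5, -0.6]
width: 6.2
gripper_force: 61.3
```

Emit:
play_rows:
  slide:
    - [0,0,0]
    - [0,0,0]
    - [0,0,0]
    - [0,0,0]
    - [0,0,0]
    - [0,0,0]
  turn: [0,0,0,0,0,0]
  gripper: [1,1,1,1,1,1]

```text
time: 31.37
tcp_pos: [589.0, 155.5, 113.8]
ee_rot: [[-0.999, 0.054, 0.003], [0.054, 0.999, 0.0], [-0.003, 0.001, -1.0]]
contact_force: [0.7, 0.2, -1.2]
width: 6.5
gripper_force: 61.2
```

Emit:
play_rows:
  slide:
    - [0.02,0.01,0]
    - [0,0,0.5]
    - [0,0,0.3]
    - [0,0,0.2]
    - [0,0,0.2]
    - [0,0,0.2]
    - [0,0,0.2]
    - [0,0,0]
  turn: [0,0,0,0,0,0,0,0]
  gripper: [1,1,1,1,1,1,1,1]

```text
time: 32.03
tcp_pos: [586.4, 155.6, 62.5]
ee_rot: [[-0.999, 0.054, -0.002], [0.054, 0.999, -0.0], [0.002, -0.0, -1.0]]
contact_force: [-0.4, 0.2, -1.0]
width: 6.3
gripper_force: 61.3
```

Emit:
play_rows:
  slide:
    - [0,0,0.2]
    - [0,0,0.15]
    - [0,0,0.08]
    - [0,0,0]
    - [0,0,0]
  turn: [0,0,0,0,0]
  gripper: [1,1,1,1,1]

```text
time: 32.45
tcp_pos: [588.4, 155.9, 52.7]
ee_rot: [[-0.999, 0.054, 0.002], [0.054, 0.999, 0.0], [-0.002, 0.0, -1.0]]
contact_force: [-1.4, -0.8, 9.1]
width: 6.3
gripper_force: 62.4
```

Emit:
play_rows:
  slide:
    - [0,0,0]
    - [0,0,0]
    - [0,0,-0.3]
    - [0,0,-0.8]
    - [0,0,-0.9]
    - [0,0,-0.9]
    - [0,0,-0.9]
    - [0,0,-0.9]
    - [0.4,-0.1,-0.9]
    - [0.5,-0.1,-0.9]
    - [0.6,-0.1,-0.9]
    - [0.6,-0.1,-0.8]
    - [0.5,0,0]
    - [0,0,0]
    - [0,0,0]
    - [0,0,0]
    - [0,0,0]
    - [0,0,0]
  turn: [0,0,0,0,0,0,0,0,0,0,0,0,0,0,0,0,0,0]
  gripper: [0.45,0.45,0.45,0.45,0.45,0.45,0.45,0.45,0.45,0.45,0.45,0.45,0.45,0.3,0.2,0.2,0.2,0.2]

```text
time: 33.95
tcp_pos: [508.8, 147.8, 295.8]
ee_rot: [[-0.999, 0.054, -0.002], [0.054, 0.999, -0.0], [0.002, -0.001, -1.0]]
contact_force: [-0.2, -0.5, 0.5]
width: 34.2
gripper_force: 0.0
```

```bash
python3 - <<'E'
from h import *
f=grab('wrist','w8.png');s=bot.observe();print(s['tcp_pos'].round(1),s['time'],s['width'],s['dq'].round(1))
E
```

```text
[508.9 147.8 296. ] 34.0 34.1467794738632 [ 0.1 -0.3  0.   0.   0.1  0. ]
```

View pics/w8.png

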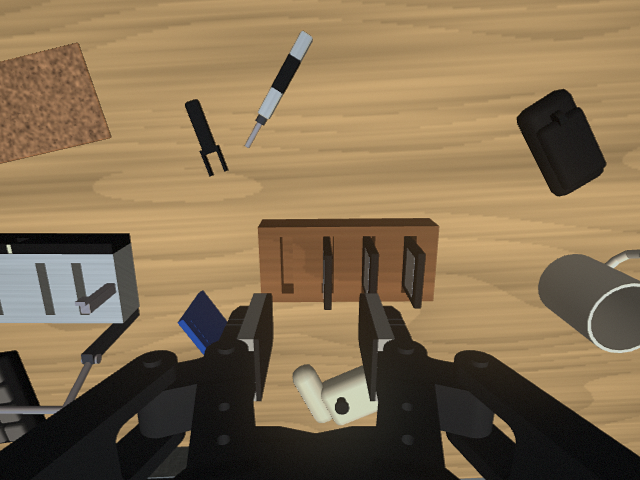

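All three cards stand in the caddy (columns 328, 370, 415); hasp still open. Stylus: tip (247,146), rear end (307,34); puller (207,137) is the bystander.

```bash
cat > sty.py <<'E'
from h import *
def sty(f,tip,end):
    a=ray(f,tip,7)[:2];b=ray(f,end,7)[:2];d=a-b;L=np.linalg.norm(d);u=d/L
    o=b+u*65; return a,b,L,u,o,np.degrees(np.arctan2(u[1],u[0]))
E
python3 - <<'E'
from sty import *
f=grab('wrist');s=bot.observe();t=s['tcp_pos']
a,b,L,u,o,ang=sty(f,(247,146),(307,35));print(a,b,L,u,o,ang)
g=cv2.cvtColor(f['color'],cv2.COLOR_BGR2GRAY)
n=np.array([-u[1],u[0]])
for x in (-60,-45,-25,0,20,25,28,32,40,60,66):
    pr=[]
    for k in np.arange(-14,14.1,2):
        q=proj(f,[*(o+u*x+n*k),8]);pr.append(int(g[int(round(q[1])),int(round(q[0]))]))
    print(x,pr)
pd=[ray(f,p,4)[:2].round(1).tolist() for p in ((79,43),(111,137))];print('pad right corners',pd)
E
```

```text
[453.83298118  72.76376499] [345.40706251 146.68827348] 131.2288565573251 [ 0.82623534 -0.5633251 ] [399.11235949 110.0721421 ] -34.286063785947135
-60 [137, 136, 136, 115, 171, 169, 172, 165, 166, 164, 148, 146, 143, 142, 139]
-45 [143, 140, 142, 125, 168, 170, 172, 166, 168, 167, 140, 139, 134, 132, 136]
-25 [138, 137, 137, 98, 24, 25, 24, 22, 29, 28, 16, 128, 154, 153, 156]
0 [154, 152, 151, 130, 174, 179, 179, 173, 175, 177, 104, 162, 161, 164, 166]
20 [163, 161, 164, 148, 177, 183, 182, 172, 177, 181, 86, 137, 155, 150, 156]
25 [162, 158, 157, 157, 179, 181, 183, 173, 178, 182, 84, 169, 167, 166, 166]
28 [156, 156, 154, 152, 179, 175, 183, 173, 174, 185, 127, 168, 168, 165, 166]
32 [148, 156, 156, 157, 91, 53, 61, 62, 60, 53, 168, 165, 167, 163, 164]
40 [165, 166, 166, 163, 164, 155, 147, 151, 126, 158, 151, 148, 155, 161, 159]
60 [156, 155, 157, 159, 157, 152, 148, 148, 128, 154, 150, 151, 158, 162, 160]
66 [156, 154, 154, 152, 152, 146, 140, 147, 128, 163, 163, 162, 161, 158, 157]
pad right corners [[339.3, -93.4], [435.9, -79.0]]
```

Emit:
play_rows:
  slide:
    - [0,0,0.8]
    - [0,0,0.8]
    - [0,0,0.8]
    - [0,0,0.8]
    - [0,0,0.8]
    - [0,0,0.8]
    - [0.73,-0.785,0]
    - [0.73,-0.785,0]
    - [0.73,-0.785,0]
    - [0.72,-0.785,0]
    - [0,0,0.7]
    - [0,0,0.7]
    - [0,0,0.6]
    - [0,0,0]
    - [0,0,0]
    - [0,0,0]
    - [0,0,0]
  turn: [1,1,1,1,1,0.43,0,0,0,0,0,0,0,0,0,0,0]
  gripper: [0.2,0.2,0.2,0.2,0.2,0.2,0.2,0.2,0.2,0.2,0.2,0.2,0.2,0.2,0.2,0.2,0.2]

```text
time: 35.47
tcp_pos: [384.7, 119.2, 94.5]
ee_rot: [[-0.827, 0.562, 0.002], [0.562, 0.827, 0.0], [-0.001, 0.001, -1.0]]
contact_force: [0.2, 0.0, -0.1]
width: 34.0
gripper_force: 0.0
```

```bash
python3 - <<'E'
from h import *
f=grab('wrist','w9.png');s=bot.observe();t=s['tcp_pos'];print(t.round(1),s['ee_rot'].round(3).tolist(),s['time'])
g=cv2.cvtColor(f['color'],cv2.COLOR_BGR2GRAY);o=np.array([398.5,109.2]);a=np.radians(-34.3);u=np.array([np.cos(a),np.sin(a)]);n=np.array([-u[1],u[0]])
print(proj(f,[*(o+u*68),7]),proj(f,[*(o-u*65),7]),proj(f,t))
for x in (-60,-45,-25,0,20,32,45,60):
    pr=[]
    for k in np.arange(-12,12.1,1.5):
        q=proj(f,[*(o+u*x+n*k),10]).round().astype(int);pr.append(int(g[q[1],q[0]]) if 0<=q[1]<480 and 0<=q[0]<640 else -1)
    print(x,pr)
q=[proj(f,[*(o+u*x),10]).round().astype(int) for x in np.arange(-75,80,3)]
print([int(g[p[1],p[0]]) if 0<=p[1]<480 and 0<=p[0]<640 else -1 for p in q])
E
```

```text
[384.7 119.2  94.5] [[-0.827, 0.562, 0.002], [0.562, 0.827, 0.0], [-0.001, 0.001, -1.0]] 35.5167
[316.02291716 350.56296975] [316.41843299 164.76845754] [318.19253226 291.54085372]
-60 [128, 131, 133, 135, 110, 153, 157, 157, 161, 154, 155, 153, 150, 149, 132, 131, 131]
-45 [131, 129, 130, 132, 100, 153, 158, 158, 161, 154, 156, 155, 153, 134, 129, 131, 130]
-25 [128, 131, 133, 131, 33, 43, 43, 42, 39, 45, 44, 44, 41, 74, 144, 145, 147]
0 [146, 148, 148, 153, 106, 164, 162, 166, 166, 159, 160, 162, 162, 152, 150, 151, 151]
20 [146, 147, 144, 146, 102, 162, 163, 166, 166, 160, 160, 163, 162, 127, 152, 151, 152]
32 [149, 149, 151, 152, 152, 45, 62, 66, 68, 66, 65, 62, 130, 145, 143, 141, 139]
45 [141, 140, 142, 144, 148, 145, 138, 112, 136, 136, 126, 147, 147, 145, 145, 144, 141]
60 [141, 140, 141, 139, 138, 138, 129, 119, 136, 135, 115, 149, 146, 145, 147, 147, 146]
[134, 131, 128, 62, 162, 161, 161, 160, 160, 160, 161, 160, 167, 39, 41, 42, 41, 42, 42, 44, 43, 46, 46, 44, 45, 166, 163, 165, 165, 165, 165, 167, 166, 165, 166, 80, 68, 67, 134, 135, 136, 134, 134, 135, 134, 136, 136, 136, 142, 132, 134, 140]
```

Emit:
play_rows:
  slide:
    - [0.02,0,0.7]
    - [0,0,0.7]
    - [0,0,0.6]
    - [0,0,0.4]
    - [0,0,0.2]
    - [0,0,0.2]
    - [0,0,0.15]
    - [0,0,0]
    - [0,0,0]
    - [0,0,0]
  turn: [0,0,0,0,0,0,0,0,0,0]
  gripper: [0.2,0.2,0.2,0.2,0.2,0.2,0.2,0.2,0.2,0.2]

```text
time: 36.35
tcp_pos: [383.8, 119.5, 5.4]
ee_rot: [[-0.827, 0.562, 0.001], [0.562, 0.827, 0.0], [-0.001, 0.001, -1.0]]
contact_force: [0.1, 0.3, -1.0]
width: 34.1
gripper_force: 0.0
```

Emit:
play_rows:
  slide:
    - [0,0,0]
    - [0,0,0]
    - [0,0,0]
    - [0,0,0]
    - [0,0,0]
    - [0,0,0]
  turn: [0,0,0,0,0,0]
  gripper: [0.5,0.5,0.9,0.9,0.9,0.9]

```text
time: 36.85
tcp_pos: [383.2, 119.4, 4.7]
ee_rot: [[-0.827, 0.562, 0.0], [0.562, 0.827, -0.0], [-0.0, 0.0, -1.0]]
contact_force: [0.6, 0.3, -0.3]
width: 4.3
gripper_force: 0.0
```

The fingers closed above the stylus: the true fingertips are ~20 mm behind the reported TCP, as with the hasp. Go lower carefully.

Emit:
play_rows:
  slide:
    - [0,0,0]
    - [0,0,0]
    - [0,0,0]
    - [0,0,0.2]
    - [0,0,0.2]
    - [0,0,0]
    - [0,0,0]
  turn: [0,0,0,0,0,0,0]
  gripper: [0.45,0.45,0.45,0.45,0.45,0.45,0.45]

```text
time: 37.43
tcp_pos: [382.3, 119.2, -8.2]
ee_rot: [[-0.827, 0.562, -0.002], [0.562, 0.827, -0.0], [0.001, -0.001, -1.0]]
contact_force: [-0.0, 0.9, 0.5]
width: 23.5
gripper_force: 0.0
```

```bash
python3 - <<'E'
from h import *
f=grab('wrist','w10.png');s=bot.observe();t=s['tcp_pos'];print(t.round(1),s['contact_force'].round(1),s['width'])
g=cv2.cvtColor(f['color'],cv2.COLOR_BGR2GRAY);o=np.array([398.5,109.2]);a=np.radians(-34.3);u=np.array([np.cos(a),np.sin(a)]);n=np.array([-u[1],u[0]])
for x in (-60,-45,45,60):
    pr=[]
    for k in np.arange(-12,12.1,1.5):
        q=proj(f,[*(o+u*x+n*k),10]).round().astype(int);pr.append(int(g[q[1],q[0]]) if 0<=q[1]<480 and 0<=q[0]<640 else -1)
    print(x,pr)
cv2.imwrite('pics/c7.png',f['color'])
E
```

```text
[382.6 119.3  -7.8] [-0.  -0.   0.7] 23.650674154191233
-60 [132, 134, 136, 136, 103, 158, 159, 161, 164, 158, 157, 158, 155, 121, 133, 133, 133]
-45 [130, 132, 133, 132, 96, 157, 160, 160, 162, 158, 157, 157, 157, 127, 131, 131, 130]
45 [23, 25, 23, 23, 23, 27, 28, 28, 25, 28, 24, 25, 27, 25, 22, 22, 24]
60 [17, 17, 16, 17, 19, 20, 16, 20, 22, 19, 18, 17, 19, 15, 20, 19, 16]
```

View pics/c7.png

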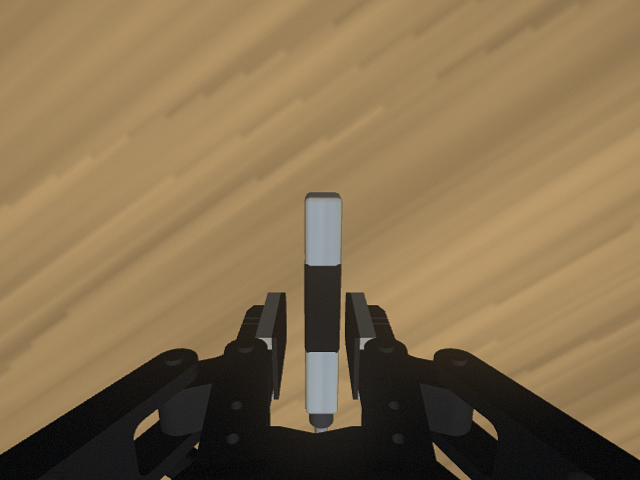

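Emit:
play_rows:
  slide:
    - [0,0,0.12]
    - [0,0,0.12]
    - [0,0,0]
    - [0,0,0]
  turn: [0,0,0,0]
  gripper: [0.45,0.45,0.45,0.45]

```text
time: 37.82
tcp_pos: [382.9, 119.4, -14.8]
ee_rot: [[-0.827, 0.562, -0.001], [0.562, 0.827, -0.0], [0.0, -0.0, -1.0]]
contact_force: [-0.1, 0.5, 0.2]
width: 23.4
gripper_force: 0.0
```

Emit:
play_rows:
  slide:
    - [0,0,0]
    - [0,0,0]
    - [0,0,0]
    - [0,0,0]
    - [0,0,0]
  turn: [0,0,0,0,0]
  gripper: [0.6,0.8,0.8,0.8,0.8]

```text
time: 38.23
tcp_pos: [383.4, 119.4, -14.2]
ee_rot: [[-0.827, 0.562, 0.001], [0.562, 0.827, 0.0], [-0.0, 0.0, -1.0]]
contact_force: [-0.2, -0.1, 3.0]
width: 12.0
gripper_force: 59.0
```

Gripped (12.0 mm, 59 N). Lift, turn to the dock's axis, and travel to the dock front.

Emit:
play_rows:
  slide:
    - [0,0,-0.3]
    - [0,0,-0.7]
    - [0,0,-0.8]
    - [0,0,-0.67]
    - [0,0,0]
    - [0,0,0]
    - [0,0,0]
    - [0,0,0]
    - [0,0,0]
    - [0,0,0]
    - [-0.2,-1,0]
    - [-0.2,-1,0]
    - [-0.2,-1,0]
    - [-0.2,-1,0]
    - [-0.2,-1,0]
    - [-0.2,-1,0]
    - [-0.2,-1,0]
    - [-0.2,-1,0]
    - [-0.2,-1,0]
    - [-0.18,-1,0]
  turn: [0,0,0,0,-1,-1,-1,-1,-1,-0.43,0,0,0,0,0,0,0,0,0,0]
  gripper: [1,1,1,1,1,1,1,1,1,1,1,1,1,1,1,1,1,1,1,1]

```text
time: 39.9
tcp_pos: [426.3, -185.0, 60.1]
ee_rot: [[-0.999, 0.054, 0.0], [0.054, 0.999, -0.0], [-0.0, -0.0, -1.0]]
contact_force: [0.8, 0.4, 0.3]
width: 11.3
gripper_force: 58.7
```

Emit:
play_rows:
  slide:
    - [0,-0.14,0]
    - [0,0,0]
    - [0,0,0.6]
    - [0,0,0.6]
    - [0,0,0.4]
    - [0,0,0]
    - [0,0,0]
    - [0,0,0]
    - [0,0,0]
  turn: [0,0,0,0,0,0,0,0,0]
  gripper: [1,1,1,1,1,1,1,1,1]

```text
time: 40.65
tcp_pos: [427.0, -187.6, 12.9]
ee_rot: [[-0.999, 0.053, 0.002], [0.053, 0.999, -0.001], [-0.002, -0.001, -1.0]]
contact_force: [-1.2, -0.7, 0.1]
width: 12.1
gripper_force: 58.8
```

```bash
python3 - <<'E'
from h import *
f=grab('wrist','w11.png');s=bot.observe();t=s['tcp_pos'];R=s['ee_rot'];print(t.round(1),R.round(3).tolist(),s['width'],s['time'])
tip=t-86.2*R[:,0]-21.2*R[:,2];ux=rot(-3.2)@[1,0];m=np.array([541.7,-194.1,30])
d=tip-m;print('tip',tip.round(1),'rel mouth',d[:2]@ux,d[:2]@[-ux[1],ux[0]],d[2])
print('proj tip',proj(f,tip),'mouth',proj(f,m),'pale',proj(f,[m[0]+2*ux[0],m[1],45]),'handle back',proj(f,t+47*R[:,0]-21.2*R[:,2]))
g=cv2.cvtColor(f['color'],cv2.COLOR_BGR2GRAY)
p=proj(f,[m[0]+3,m[1],45]).astype(int)
for r in range(p[1]-12,p[1]+14,3): print(r,g[r,p[0]-20:p[0]+21:2].tolist())
T=grab('top','t2.png')
q=proj(T,tip);print('top tip',q,'mouth',proj(T,m)); 
gt=cv2.cvtColor(T['color'],cv2.COLOR_BGR2GRAY);q=q.astype(int)
print(gt[q[1]-8:q[1]+22:2,q[0]-6:q[0]+7].tolist())
E
```

```text
[ 427.  -187.7   12.8] [[-0.999, 0.053, 0.002], [0.053, 0.999, -0.001], [-0.002, -0.001, -1.0]] 11.857816751038175 40.7
tip [ 513.1 -192.3   34.2] rel mouth -28.687755401945967 0.208199966177739 4.202715746140342
proj tip [317.80554662 483.77665513] mouth [317.10537328 521.81485323] pale [317.45841898 556.85263768] handle back [318.353741   198.27794969]Traceback (most recent call last):
  File "<stdin>", line 8, in <module>
IndexError: index 546 is out of bounds for axis 0 with size 480
```

```bash
python3 - <<'E'
from h import *
T=grab('top','t2.png');m=np.array([541.7,-194.1,30]);tip=np.array([513.1,-192.3,34.2])
q=proj(T,tip);print('top tip',q,'mouth',proj(T,m),'pale pred',proj(T,[543.7,-194.2,45]))
gt=T['color'].astype(int).sum(2)//3;q=q.round().astype(int)
print('cols',q[0]-12,'..')
for r in range(q[1]-16,q[1]+26,2): print(r,gt[r,q[0]-12:q[0]+13].tolist())
E
```

```text
top tip [386.18532096 274.98137464] mouth [386.66050911 264.56706999] pale pred [387.28390138 263.28143979]
cols 374 ..
259 [60, 63, 74, 75, 77, 87, 90, 90, 88, 92, 108, 111, 116, 145, 138, 138, 143, 170, 171, 172, 172, 172, 170, 171, 172]
261 [40, 39, 38, 38, 39, 39, 38, 39, 38, 36, 36, 48, 135, 199, 77, 36, 37, 37, 37, 37, 41, 42, 41, 41, 49]
263 [32, 30, 30, 33, 33, 34, 35, 35, 36, 36, 37, 47, 117, 121, 53, 37, 38, 39, 39, 39, 38, 38, 37, 38, 38]
265 [137, 138, 134, 108, 103, 103, 102, 81, 75, 74, 56, 55, 55, 54, 43, 44, 45, 37, 39, 37, 38, 39, 32, 31, 30]
267 [143, 143, 143, 144, 144, 143, 144, 143, 143, 144, 144, 143, 122, 93, 93, 99, 120, 133, 140, 140, 138, 138, 135, 134, 132]
269 [153, 152, 152, 153, 153, 152, 153, 152, 154, 155, 148, 111, 80, 103, 102, 97, 87, 52, 101, 127, 146, 150, 150, 149, 150]
271 [145, 148, 147, 145, 147, 147, 147, 148, 143, 93, 89, 88, 118, 118, 116, 110, 63, 83, 98, 95, 96, 120, 143, 146, 147]
273 [147, 146, 147, 147, 145, 148, 148, 120, 67, 92, 101, 132, 128, 129, 120, 71, 92, 117, 116, 115, 102, 116, 127, 145, 148]
275 [131, 131, 132, 132, 134, 131
[... 903 characters left out ...]
 125, 153, 156, 154, 154, 154, 153, 151, 150, 151, 147, 147]
291 [97, 140, 146, 145, 141, 82, 91, 141, 146, 147, 132, 72, 125, 154, 160, 157, 158, 157, 155, 157, 153, 152, 152, 151, 150]
293 [143, 145, 145, 141, 85, 108, 143, 145, 146, 130, 91, 130, 157, 159, 158, 157, 158, 157, 157, 158, 156, 156, 154, 154, 154]
295 [145, 146, 140, 83, 110, 141, 145, 146, 131, 99, 135, 153, 155, 156, 157, 157, 158, 158, 158, 157, 159, 157, 157, 156, 156]
297 [145, 139, 74, 108, 142, 146, 145, 111, 106, 138, 150, 151, 150, 152, 153, 153, 156, 157, 156, 158, 158, 157, 159, 159, 157]
299 [137, 74, 108, 142, 146, 145, 107, 104, 133, 143, 145, 146, 146, 147, 149, 149, 153, 154, 154, 154, 158, 157, 157, 158, 158]
```

Emit:
play_rows:
  slide:
    - [0,0,0.13]
    - [0,0,0]
    - [-0.3,0,0]
    - [-0.3,0,0]
    - [-0.2,0,0]
    - [-0.2,0,0]
    - [-0.1,0,0]
    - [0,0,0]
    - [0,0,0]
    - [0,0,0]
  turn: [0,0,0,0,0,0,0,0,0,0]
  gripper: [1,1,1,1,1,1,1,1,1,1]

```text
time: 41.58
tcp_pos: [458.8, -189.2, 7.5]
ee_rot: [[-0.999, 0.054, -0.001], [0.054, 0.999, 0.0], [0.001, 0.0, -1.0]]
contact_force: [-1.1, -0.3, -0.4]
width: 11.9
gripper_force: 58.8
```

```bash
python3 - <<'E'
from h import *
s=bot.observe();t=s['tcp_pos'];R=s['ee_rot'];print(t.round(1),s['width'],s['time'],s['contact_force'].round(1))
tip=t-86.2*R[:,0]-21.2*R[:,2];ux=rot(-3.2)@[1,0];m=np.array([541.7,-194.1,30])
d=tip-m;print('tip',tip.round(1),'rel mouth',d[:2]@ux,d[:2]@[-ux[1],ux[0]],d[2])
f=grab('scene','s2.png');a=f['color']
for k,p in dict(tip=tip,mouth=m,hfront=t-48*R[:,0]-21.2*R[:,2]).items(): print(k,proj(f,p).round(1))
E
```

```text
[ 458.8 -189.2    7.5] 11.925151410245453 41.5833 [-1.1 -0.3 -0.4]
tip [ 544.8 -193.8   28.6] rel mouth 3.122487153915677 0.45631063406635636 -1.3867062435468114
tip [296.6 203.1]
mouth [297.6 202.3]
hfront [310.2 198.8]
```

Emit:
play_rows:
  slide:
    - [-0.07,0,-0.04]
    - [-0.07,0,0]
    - [-0.06,0,0]
    - [0,0,0]
    - [0,0,0]
    - [0,0,0]
  turn: [0,0,0,0,0,0]
  gripper: [1,1,1,1,1,1]

```text
time: 42.13
tcp_pos: [464.8, -189.6, 8.7]
ee_rot: [[-0.999, 0.054, -0.001], [0.054, 0.999, 0.0], [0.001, 0.0, -1.0]]
contact_force: [-2.9, -0.2, -0.5]
width: 11.7
gripper_force: 58.8
```

Emit:
play_rows:
  slide:
    - [-0.07,0,0]
    - [0,0,0]
    - [0,0,0]
    - [0,0,0]
  turn: [0,0,0,0]
  gripper: [1,1,1,1]

```text
time: 42.47
tcp_pos: [466.8, -189.7, 8.7]
ee_rot: [[-0.999, 0.054, -0.001], [0.054, 0.999, 0.0], [0.001, 0.0, -1.0]]
contact_force: [-3.2, -1.1, 0.6]
width: 12.0
gripper_force: 58.8
```

Emit:
play_rows:
  slide:
    - [-0.07,0,0]
    - [0,0,0]
    - [0,0,0]
    - [0,0,0]
  turn: [0,0,0,0]
  gripper: [1,1,1,1]

```text
time: 42.8
tcp_pos: [468.2, -189.6, 8.4]
ee_rot: [[-0.999, 0.054, -0.002], [0.054, 0.999, 0.001], [0.002, 0.0, -1.0]]
contact_force: [-7.5, -0.2, 1.7]
width: 11.9
gripper_force: 58.9
```

Emit:
play_rows:
  slide:
    - [-0.06,0,0]
    - [0,0,0]
    - [0,0,0]
    - [0,0,0]
  turn: [0,0,0,0]
  gripper: [1,1,1,1]

```text
time: 43.13
tcp_pos: [468.4, -189.4, 7.7]
ee_rot: [[-0.999, 0.054, -0.005], [0.054, 0.999, 0.001], [0.005, 0.001, -1.0]]
contact_force: [-12.8, -0.3, 1.7]
width: 12.0
gripper_force: 59.1
```

Bottomed out (12.8 N, no more travel). Hold 1.6 s, then withdraw.

Emit:
play_rows:
  slide:
    - [0,0,0]
    - [0,0,0]
    - [0,0,0]
    - [0,0,0]
    - [0,0,0]
    - [0,0,0]
    - [0,0,0]
    - [0,0,0]
    - [0,0,0]
    - [0,0,0]
    - [0,0,0]
    - [0,0,0]
    - [0,0,0]
    - [0,0,0]
    - [0,0,0]
    - [0,0,0]
    - [0,0,0]
    - [0,0,0]
    - [0,0,0]
    - [0,0,0]
  turn: [0,0,0,0,0,0,0,0,0,0,0,0,0,0,0,0,0,0,0,0]
  gripper: [1,1,1,1,1,1,1,1,1,1,1,1,1,1,1,1,1,1,1,1]

```text
time: 44.8
tcp_pos: [468.4, -189.4, 7.7]
ee_rot: [[-0.999, 0.054, -0.005], [0.054, 0.999, 0.001], [0.005, 0.001, -1.0]]
contact_force: [-12.3, 0.2, 3.2]
width: 11.5
gripper_force: 59.1
```

Emit:
play_rows:
  slide:
    - [0.3,0,0]
    - [0.5,0,0]
    - [0.6,0,0]
    - [0.65,0,-0.3]
    - [0,0,-0.6]
    - [0,0,-0.5]
    - [0,0,0]
    - [0,0,0]
    - [0,0,0]
    - [0,0,0]
    - [0,0,0]
    - [0,0,0]
    - [0,0,0]
    - [0,0,0]
    - [0,0,0]
    - [0,0,0]
    - [0,0,0]
    - [0,0,0]
    - [0,0,0]
    - [0,0,0]
  turn: [0,0,0,0,0,0,1,1,1,1,1,1,1,1,1,1,1,1,1,0.65]
  gripper: [1,1,1,1,1,1,1,1,1,1,1,1,1,1,1,1,1,1,1,1]

```text
time: 46.47
tcp_pos: [410.6, -186.9, 51.4]
ee_rot: [[-0.146, 0.989, 0.002], [0.989, 0.146, -0.001], [-0.001, 0.002, -1.0]]
contact_force: [-0.2, -0.1, -0.3]
width: 11.7
gripper_force: 58.8
```

Emit:
play_rows:
  slide:
    - [0.43,-0.05,0]
    - [0.43,-0.05,0]
    - [0.43,-0.04,0]
    - [0,0,0]
    - [0,0,0]
    - [0,0,0]
  turn: [0,0,0,0,0,0]
  gripper: [1,1,1,1,1,1]

```text
time: 46.97
tcp_pos: [399.9, -148.8, 51.1]
ee_rot: [[-0.153, 0.988, 0.001], [0.988, 0.153, -0.001], [-0.001, 0.001, -1.0]]
contact_force: [0.4, -1.0, -0.8]
width: 11.8
gripper_force: 58.8
```

Emit:
play_rows:
  slide:
    - [0,0,0.5]
    - [0,0,0.5]
    - [0,0,0.4]
    - [0,0,0.2]
    - [0,0,0.2]
    - [0,0,0.1]
    - [0,0,0.1]
    - [0,0,0]
    - [0,0,0]
  turn: [0,0,0,0,0,0,0,0,0]
  gripper: [1,1,1,1,1,1,1,1,1]

```text
time: 47.72
tcp_pos: [399.9, -149.2, -8.8]
ee_rot: [[-0.151, 0.988, 0.0], [0.988, 0.151, -0.0], [-0.0, 0.0, -1.0]]
contact_force: [0.2, -0.8, 0.1]
width: 11.8
gripper_force: 58.8
```

Emit:
play_rows:
  slide:
    - [0,0,0.04]
    - [0,0,0]
    - [0,0,0]
    - [0,0,0]
    - [0,0,-0.2]
    - [0,0,-0.5]
    - [0,0,-0.9]
    - [0,0,-1]
    - [0,0,-1]
    - [0,0,-1]
    - [0,0,-1]
    - [0,0,-1]
    - [0,0,-0.7]
    - [0,0,0]
    - [0,0,0]
    - [0,0,0]
  turn: [0,0,0,0,0,0,0,0,0,0,1,1,0.04,0,0,0]
  gripper: [1,0.4,0.4,0.4,0.4,0.4,0.2,0.2,0.2,0.2,0.2,0.2,0.2,0.2,0.2,0.2]

```text
time: 49.05
tcp_pos: [399.4, -148.9, 208.3]
ee_rot: [[0.052, 0.999, -0.0], [0.999, -0.052, 0.0], [0.0, -0.0, -1.0]]
contact_force: [0.1, -0.5, -0.5]
width: 34.1
gripper_force: 0.0
```

```bash
python3 - <<'E'
from h import *
f=grab('wrist','w12.png');s=bot.observe();t=s['tcp_pos'];print(t.round(1),s['width'],s['time'],s['ee_rot'][:,1].round(3))
a=np.radians(-81.3);u=np.array([np.cos(a),np.sin(a)]);n=np.array([-u[1],u[0]]);o=np.array([399.9,-149.2])+18.2*u
g=cv2.cvtColor(f['color'],cv2.COLOR_BGR2GRAY)
for x in (-60,-45,-15,5,20,33):
    pr=[]
    for k in np.arange(-12,12.1,1.5):
        q=proj(f,[*(o+u*x+n*k),16]).round().astype(int);pr.append(int(g[q[1],q[0]]) if 0<=q[1]<480 and 0<=q[0]<640 else -1)
    print(x,pr)
for p in ([670.7,-200.8,154],): print(proj(f,p))
E
```

```text
[ 399.  -148.7  207.6] 34.416542108768176 49.1 [ 0.999 -0.052 -0.002]
-60 [103, 108, 115, 94, 160, 170, 172, 174, 171, 169, 171, 166, 142, 131, 133, 129, 115]
-45 [107, 97, 103, 114, 165, 171, 172, 175, 172, 169, 170, 170, 161, 122, 120, 120, 122]
-15 [121, 117, 119, 56, 39, 40, 39, 38, 41, 40, 41, 40, 41, 108, 127, 139, 139]
5 [136, 133, 111, 103, 165, 174, 177, 179, 174, 172, 173, 175, 156, 97, 109, 106, 118]
20 [127, 126, 122, 95, 161, 176, 178, 178, 173, 174, 176, 179, 161, 95, 127, 130, 117]
33 [113, 112, 111, 120, 114, 57, 63, 70, 68, 69, 66, 70, 104, 124, 116, 112, 131]
[764.85799558 311.17567699]
```

Stylus lies on the pad exactly as placed. Now back to the hasp.

Emit:
play_rows:
  slide:
    - [-0.126,0.913,0]
    - [-0.126,0.913,0]
    - [-0.126,0.913,0]
    - [-0.126,0.913,0]
    - [-0.126,0.913,0]
    - [-0.126,0.913,0]
    - [-0.126,0.913,0]
    - [-0.126,0.913,0]
    - [-0.126,0.913,0]
    - [-0.126,0.913,0]
    - [0,0,0]
    - [0,0,0]
    - [0,0,0]
    - [0,0,0]
  turn: [0,0,0,0,0,0,0,0,0,0,0,0,0,0]
  gripper: [0.2,0.2,0.2,0.2,0.2,0.2,0.2,0.2,0.2,0.2,0.2,0.2,0.2,0.2]

```text
time: 50.27
tcp_pos: [670.3, -200.8, 208.3]
ee_rot: [[0.052, 0.999, -0.001], [0.999, -0.052, 0.0], [0.0, -0.001, -1.0]]
contact_force: [-0.4, -0.4, -0.4]
width: 34.1
gripper_force: 0.0
```

```bash
python3 - <<'E'
from h import *
f=grab('wrist','w13.png');s=bot.observe();t=s['tcp_pos'];print(t.round(1),s['width'],s['time'],s['ee_rot'][:,1].round(3))
g=cv2.cvtColor(f['color'],cv2.COLOR_BGR2GRAY)
O=np.array([593.6,-197])
D=lambda x,y,z:proj(f,[*(O+rot(-3.2)@[x,y]),z])
for th in (1.8,1.9,1.97,2.05): print(th,D(55-55*np.cos(th),0,103+55*np.sin(th)).round(1),D(55-55*np.cos(th),30,103+55*np.sin(th)).round(1))
# wire at y=+30..60 : scan row
for y in (14,30,50):
    q=D(76,y,154).round().astype(int);print(y,q,q[0]-24,g[q[1],q[0]-24:q[0]+25:2].tolist())
E
```

```text
[ 670.4 -200.9  209. ] 34.141384372202324 50.3167 [ 0.999 -0.052 -0.   ]
1.8 [300.  254.4] [299.6 203.1]
1.9 [309.3 253.6] [309.2 202.6]
1.97 [315.4 252.9] [315.6 202.2]
2.05 [322.2 251.9] [322.7 201.6]
14 [315 230] 291 [144, 147, 155, 160, 157, 155, 164, 123, 45, 48, 52, 51, 50, 51, 50, 50, 50, 48, 176, 172, 167, 165, 164, 166, 169]
30 [315 202] 291 [152, 159, 166, 161, 157, 155, 156, 159, 157, 149, 117, 148, 155, 153, 153, 138, 174, 170, 172, 169, 164, 164, 165, 170, 167]
50 [315 166] 291 [166, 168, 165, 160, 156, 159, 161, 163, 154, 144, 116, 148, 153, 154, 153, 137, 173, 172, 170, 165, 163, 163, 166, 168, 165]
```

Emit:
play_rows:
  slide:
    - [0,0,0.6]
    - [0,0,0.7]
    - [0,0,0.7]
    - [0,0,0.5]
    - [0,0,0.33]
    - [0,0,0]
    - [0,0,0]
    - [0,0,0]
    - [0,0,0]
    - [0,0,0]
    - [0,0,0]
    - [0,0,0]
    - [0,0,0]
  turn: [0,0,0,0,0,0,0,0,0,0,0,0,0]
  gripper: [0.2,0.2,0.2,0.2,0.2,0.2,0.2,0.8,0.8,0.8,1,1,1]

```text
time: 51.4
tcp_pos: [672.5, -201.5, 125.9]
ee_rot: [[0.052, 0.999, 0.003], [0.999, -0.052, -0.001], [-0.001, 0.003, -1.0]]
contact_force: [0.7, 0.1, 6.6]
width: 9.0
gripper_force: 59.1
```

Emit:
play_rows:
  slide:
    - [0,-0.26,-0.088]
    - [0,-0.271,-0.048]
    - [0,-0.275,-0.007]
    - [0,-0.272,0.034]
    - [0,-0.264,0.075]
    - [0,-0.25,0.113]
    - [0,-0.23,0.15]
    - [0,-0.206,0.182]
    - [0,-0.176,0.211]
    - [0,-0.142,0.235]
  turn: [0,0,0,0,0,0,0,0,0,0]
  gripper: [1,1,1,1,1,1,1,1,1,1]

```text
time: 52.23
tcp_pos: [602.1, -197.6, 100.7]
ee_rot: [[0.052, 0.999, 0.004], [0.999, -0.052, -0.001], [-0.001, 0.004, -1.0]]
contact_force: [-1.5, 3.3, 13.1]
width: 8.7
gripper_force: 70.5
```

Emit:
play_rows:
  slide:
    - [0,-0.106,0.254]
    - [0,-0.067,0.267]
    - [0,-0.026,0.273]
    - [0,0,0]
    - [0,0,0]
    - [0,0,0]
    - [0,0,0]
  turn: [0,0,0,0,0,0,0]
  gripper: [1,1,1,1,1,1,1]

```text
time: 52.82
tcp_pos: [594.4, -197.1, 74.2]
ee_rot: [[0.052, 0.999, -0.001], [0.999, -0.052, 0.0], [0.0, -0.001, -1.0]]
contact_force: [-4.5, -0.7, 0.9]
width: 9.5
gripper_force: 74.2
```

Emit:
play_rows:
  slide:
    - [0,0,0.06]
    - [0,0,0]
    - [0,0,0]
    - [0,0,0]
    - [0,0,0]
    - [0,0,0]
    - [0,0,-0.5]
    - [0,0,-0.8]
    - [0,0,-0.8]
    - [0,0,-0.8]
    - [0,0,-0.8]
    - [0,0,-0.3]
    - [0,0,0]
    - [0,0,0]
    - [0,0,0]
  turn: [0,0,0,0,0,0,0,0,0,0,0,0,0,0,0]
  gripper: [1,1,0.2,0.2,0.2,0.2,0.2,0.2,0.2,0.2,0.2,0.2,0.2,0.2,0.2]

```text
time: 54.07
tcp_pos: [594.1, -196.6, 190.2]
ee_rot: [[0.052, 0.999, -0.003], [0.999, -0.052, 0.001], [0.001, -0.003, -1.0]]
contact_force: [0.4, 0.0, -0.1]
width: 34.3
gripper_force: 0.0
```

```bash
python3 - <<'E'
from h import *
f=grab('wrist','w14.png');s=bot.observe();t=s['tcp_pos'];print(t.round(1),s['time'],s['contact_force'].round(1))
g=cv2.cvtColor(f['color'],cv2.COLOR_BGR2GRAY)
O=np.array([593.6,-197])
D=lambda x,y,z:proj(f,[*(O+rot(-3.2)@[x,y]),z])
for th in (0,.1,.2,.3): print(th,[D(55-55*np.cos(th),y,103+55*np.sin(th)).round(1).tolist() for y in (18,-18,100,60)])
q=D(0,0,103).round().astype(int)
col=g[q[1]-60:q[1]+60,q[0]];print('sleeve rows',q, (np.nonzero(col<70)[0]+q[1]-60).tolist())
for y in (60,90):
    q=D(0,y,103).round().astype(int);print(y,q,q[0]-16,g[q[1],q[0]-16:q[0]+17].tolist())
# old reference when closed (w3): same scan
F=dict(np.load('w3.npz'));G=cv2.cvtColor(F['color'],cv2.COLOR_BGR2GRAY)
q=proj(F,[*O,103]).round().astype(int);print('ref',q,np.nonzero(G[q[1]-50:q[1]+50,q[0]]<70)[0]+q[1]-50)
E
```

```text
[ 593.9 -196.6  189.9] 54.1167 [0.1 0.1 0.1]
0 [[315.7, 211.0], [315.5, 263.3], [316.2, 75.0], [315.9, 144.6]]
0.1 [[316.1, 212.8], [315.9, 266.0], [316.7, 73.8], [316.4, 145.0]]
0.2 [[317.4, 214.7], [317.2, 268.9], [318.1, 72.5], [317.8, 145.4]]
0.3 [[319.7, 216.6], [319.3, 271.8], [320.7, 71.3], [320.2, 145.8]]
sleeve rows [316 238] [214, 215, 216, 217, 218, 219, 220, 221, 222, 223, 224, 225, 226, 227, 228, 229, 230, 231, 232, 233, 234, 235, 236, 237, 238, 239, 240, 241, 242, 243, 244, 245, 246, 247, 248, 249, 250, 251, 252, 253, 254, 255, 256, 257, 258, 259, 260, 261, 262, 263, 264, 265, 266, 267]
60 [316 145] 300 [181, 182, 181, 180, 181, 179, 180, 180, 182, 181, 170, 90, 114, 134, 143, 145, 144, 146, 147, 146, 144, 130, 129, 185, 181, 180, 181, 183, 182, 182, 181, 182, 180]
90 [316  93] 300 [182, 182, 182, 179, 180, 178, 178, 182, 182, 179, 170, 90, 110, 133, 141, 144, 144, 144, 144, 146, 145, 133, 129, 183, 180, 179, 179, 178, 181, 184, 182, 183, 184]
ref [315 237] [214 215 216 217 218 219 220 221 222 223 224 225 226 227 228 229 230 231
 232 233 234 235 236 237 238 239 240 241 242 243 244 245 246 247 248 249
 250 251 252 253 254 255 256 257 258 259 260 261 262 263 264 265 266]
```

Hasp looks closed, matching the starting view; press it with shut fingers to be sure.

Emit:
play_rows:
  slide:
    - [0,0,0]
    - [0,0,0]
    - [0,0,0]
    - [0,0,0.7]
    - [0,0,0.7]
    - [0,0,0.7]
    - [0,0,0.6]
    - [0,0,0.3]
    - [0,0,0.15]
    - [0,0,0.1]
    - [0,0,0.1]
    - [0,0,0]
    - [0,0,0]
  turn: [0,0,0,0,0,0,0,0,0,0,0,0,0]
  gripper: [1,1,1,1,1,1,1,1,1,1,1,1,1]

```text
time: 55.2
tcp_pos: [595.6, -197.3, 93.0]
ee_rot: [[0.052, 0.999, 0.001], [0.999, -0.052, -0.001], [-0.001, 0.001, -1.0]]
contact_force: [0.1, 0.3, 0.8]
width: -0.2
gripper_force: 0.0
```

Emit:
play_rows:
  slide:
    - [0,0,0.05]
    - [0,0,0.05]
    - [0,0,0]
    - [0,0,0]
  turn: [0,0,0,0]
  gripper: [1,1,1,1]

```text
time: 55.53
tcp_pos: [595.0, -197.1, 89.1]
ee_rot: [[0.052, 0.999, 0.0], [0.999, -0.052, -0.0], [-0.0, 0.0, -1.0]]
contact_force: [0.0, -0.6, 1.1]
width: 0.2
gripper_force: 0.1
```

Emit:
play_rows:
  slide:
    - [0,0,0.05]
    - [0,0,0.05]
    - [0,0,0]
    - [0,0,0]
  turn: [0,0,0,0]
  gripper: [1,1,1,1]

```text
time: 55.87
tcp_pos: [595.4, -197.3, 87.9]
ee_rot: [[0.052, 0.999, 0.001], [0.999, -0.052, -0.001], [-0.001, 0.001, -1.0]]
contact_force: [-5.8, 1.9, 11.5]
width: -0.1
gripper_force: 5.9
```

Emit:
play_rows:
  slide:
    - [0,0,0.05]
    - [0,0,0.03]
    - [0,0,0]
    - [0,0,0]
  turn: [0,0,0,0]
  gripper: [1,1,1,1]

```text
time: 56.2
tcp_pos: [595.6, -197.3, 87.5]
ee_rot: [[0.052, 0.999, 0.002], [0.999, -0.052, -0.001], [-0.001, 0.002, -1.0]]
contact_force: [-13.2, 3.7, 25.5]
width: -0.1
gripper_force: 12.5
```

Emit:
play_rows:
  slide:
    - [0,0,-0.3]
    - [0,0,-0.8]
    - [0,0,-0.8]
    - [0,0,-0.8]
    - [0,0,-0.8]
    - [0,0,-0.8]
    - [0,-0.8,-0.8]
    - [0,-0.8,-0.8]
    - [0,-0.8,-0.8]
    - [0,0,0]
    - [0,0,0]
    - [0,0,0]
    - [0,0,0]
    - [0,0,0]
  turn: [0,0,0,0,0,0,0,0,0,0,0,0,0,0]
  gripper: [1,1,1,1,1,1,1,1,1,1,1,1,1,1]

```text
time: 57.37
tcp_pos: [522.9, -193.0, 282.7]
ee_rot: [[0.052, 0.999, -0.003], [0.999, -0.052, 0.001], [0.001, -0.003, -1.0]]
contact_force: [-0.2, 0.0, 0.4]
width: 0.1
gripper_force: 0.0
```

```bash
python3 - <<'E'
from h import *
f=grab('wrist','w15.png');s=bot.observe();t=s['tcp_pos'];print(t.round(1),s['time'],s['contact_force'].round(1),s['width'])
a=np.radians(-81.3);u=np.array([np.cos(a),np.sin(a)]);n=np.array([-u[1],u[0]]);o=np.array([399.9,-149.2])+18.2*u
g=cv2.cvtColor(f['color'],cv2.COLOR_BGR2GRAY)
for x in (-60,-15,20):
    pr=[]
    for k in np.arange(-12,12.1,2):
        q=proj(f,[*(o+u*x+n*k),16]).round().astype(int);pr.append(int(g[q[1],q[0]]) if 0<=q[1]<480 and 0<=q[0]<640 else -1)
    print(x,pr)
T=grab('top','t3.png')['color'];T0=cv2.imread('pics/top0.png')
d=cv2.absdiff(T,T0).max(2);d[:,:200]=0;d=(d>45).astype(np.uint8)
nn,l,st,ce=cv2.connectedComponentsWithStats(cv2.morphologyEx(d,cv2.MORPH_CLOSE,np.ones((3,3))))
for i in range(1,nn):
    if st[i][4]>15: print(st[i].tolist())
E
```

```text
[ 522.9 -193.   282.9] 57.4167 [-0.6  0.2  0.1] -0.28863757797009665
-60 [109, 105, 93, 168, 173, 178, 171, 170, 168, 154, 81, 108, 110]
-15 [110, 120, 86, 15, 24, 24, 26, 28, 26, 27, 9, 102, 100]
20 [115, 106, 138, 179, 183, 184, 177, 177, 181, 168, 87, 97, 117]
[206, 195, 271, 285, 14364]
[359, 229, 7, 25, 118]
[218, 230, 9, 26, 163]
[236, 231, 8, 26, 156]
[254, 231, 7, 26, 132]
[249, 291, 29, 42, 235]
[354, 449, 10, 6, 33]
[353, 458, 5, 15, 56]
```

Stylus on the pad, cards in three caddy slots, other things unchanged. Handing in.

```bash
python3 -c "
from cell import bot
print(bot.sign_off())"
```

```text
the job is handed in; nothing more can be done
None
```

I handed the job in at about 57 s: all three cards filed in the caddy, reset button held fully in for about 1.7 s, stylus flat on the pad, hasp closed on its posts, and no other item seen to have moved; the hand-in gave no verdict.

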